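Clamp a cake mould with the ratchet lever

ROBOT

A 6-joint arm with a two-finger parallel gripper is mounted at the origin on the work surface. World frame = base frame: x ahead of the robot, y to its left, z up, the work surface at z = 0. Lengths are in m, angles in rad, forces in N, time in s.
With the tool pointing down it reaches from about 0.35 to 0.975 m from the base axis. Payload 4.9 kg.
Tool frame: the origin (TCP) lies midway between the tips of the shut fingers; the grasp point (between the pads) lies 19 mm behind it; z points along the fingers, y is the direction in which the jaws open and shut (so a half turn about z gives the same grasp; the last joint's range is limited). The gripper opens to 85 mm and grips with 20 to 120 N. Pads are 22 mm wide; open, the fingers measure 114 mm over their backs; the gripper's body (76 mm by 85 mm) begins 54 mm behind the grasp point. The pads swing forward as they close: fully open they stand 13 mm farther back than shut.
Start: joints at [-1.347, 0.053, 1.613, -0, 1.476, -0.119], TCP at [0.21, -0.589, 0.231] pointing down, gripper open.
Joint ranges: [-3.01, 3.01], [-1.01, 2.22], [0.06, 2.58], [-1.02, 4.17], [0.09, 2.62], [-3.14, 3.14]. Speed limits (rad/s): [2.57, 2.57, 3.14, 3.14, 3.14, 3.14].

INTERFACE

Orientations are given as a unit quaternion [w, x, y, z].
In Python, from plant import manip gives the robot as it stands. The module is installed in compiled form; this text tells all that it offers.
- The arm moves only by the tool move_arm, never from a script. Its argument "rows" is a list of rows, each an object of numbers: "tx", "ty", "tz": the shift along the tool's x, y, z in m; "ax", "ay", "az": the turn, a rotation vector about the tool's x, y, z in degrees; "jaw": the closure in counts, from 0 (fully open) to 255 (shut). In form: [{"tx": .., "ty": .., "tz": .., "ax": .., "ay": .., "az": .., "jaw": ..}, ...]. A call has 1 to 12 rows; each row shifts and turns the pose as measured when the row begins, along the tool's axes as they then stand; what a row does not reach is not made up. A row lasts 1/10 s, in which the tool goes at most 50 mm and 8.59 degrees, less where a joint would pass 70% of its speed; a pose out of reach is approached as far as the arm can. A call with a gripper value outside its range is refused whole. The fingers move at their own pace and stop on an object; the grip force is fixed at half the most. Time passes only in rows, so rows that do not move let the fingers close. It gives the time, the measured TCP pose, the force and the opening at its end, in the units of the state.
- manip.state(): the state, without advancing time (a new reading comes with each control period).
- manip.grab_frame(name): name is "scene" or "top" or "wrist"; returns a dict with "color" (400x640x3 uint8, red, green, blue), "intrinsics" (3x3 intrinsics, pixels), "R" (3x3) and "t" (3): a world point X has camera coordinates R X + t. Camera axes: x right, y down, z forward; pixel columns grow to the right and rows downward; lengths in m; the calibration is good to about 2 mm. A picture is of the moment at which its call begins. There is no depth.
- manip.job_done(): hands the job in, once; it reports no verdict.
The state is a dict: "time": time; "joint_pos": joint angles; "joint_vel": joint speeds; "joint_efforts": joint torques, N m; "tool_pos": TCP position; "tool_rot": TCP orientation; "contact_force": force on the tool from outside, world axes, zero at the start; "ft_torque": the same for the moment, N m; "gripper_width": opening from 0.0 (shut) to 1.0 (fully open).
Only numpy, scipy, OpenCV 4.12 (cv2) and the standard library are available. Lean on these libraries where they do the work, as an engineer would, in place of code of your own. Each camera call takes 0.05 s, during which the arm holds its last target.

TASK

Set the lidded rectangular cake mould upright in the clamp's empty bay, then pump the clamp's lever back and forth in full strokes, from one stop pin to the other, until the sprung pressure plate holds the mould tight against the end stop; stop as soon as it is tight (one tooth more would crush it) and let go of the lever. Move the jaw with the lever only, bring the lever gently up to its stop pins without forcing it, and leave everything else on the table where it is.

Things in the scene. Friction and masses are not known exactly. Their poses are not given: they have to be found in the camera images.
- clamp: bench clamp, fixed; base plate 135 (x) by 355 mm (y), its top at z = 12 mm; origin on the table. In its axes: the toothed bar with the jaw lies along y at x = 0 and advances to +y, the lever points to -x above it. The bay is between the jaw and the end stop, a wall 70 mm high with its face at y = 145 mm, and between two guide rails (faces at x = -36 and +36 mm, y = 38 to 142, tops at z = 24)
- bay (a point): point on the base plate (z = 12 mm) where the centre of the mould's underside is when the mould stands against the end stop; axes as the clamp's. The jaw pushes the mould the last way: set down 5 to 10 mm short of this point (towards the clamp's -y) it clears the end stop and the jaw
- jaw (a joint): advance of the toothed bar and jaw, m: the free pressure plate's face is at clamp y = 12 mm + this. Starts at 14 to 36 mm. One full lever stroke, home pin to front pin, moves it one tooth, 10 mm; a catch holds it at 15, 25, .. 55 mm (up to 2 mm less under load, up to 3 mm more unloaded). Moving it unloaded takes about 4 N at the lever's handle, drawing the lever back 1 to 3 N
- jaw_head: steel toothed bar and the head plate behind the pressure plate; moves with the jaw and is to be moved by the lever only, not touched. Origin as the clamp's, shifted along y by the jaw's value. Top at z = 62 mm
- plate (a joint): how far the pressure plate (56 mm wide, top at z = 64 mm) is pressed back against its springs, m: 0 free, 0.016 bottomed; 15 N to start, then 2.5 N per mm. Tight (jaw at 53 to 55 mm) leaves it at 0.004 to 0.006, up to 0.0095 in that stroke; one tooth earlier the mould is loose (0). In the tightening stroke the handle's load grows from 4 to about 14 N; a stroke beyond it is over 9 N from the start
- handle (a point): grip point of the lever's handle: upright black round post, 20 mm in diameter, z = 71 to 137 mm; the point is on its axis at z = 105 mm, 167 mm from the pivot. Starts anywhere between its two stops and stays where left. The lever is clamped on its hub at an unknown angle (0.16 rad either way), so where the stops come must be felt; from stop to stop the handle moves 38 mm
- pivot (a point): point on the lever's upright pivot axis at z = 105 mm (clamp x = 42 mm, y = -50 mm). Pumping turns the handle about it. A tooth is caught only in the last 0.015 rad of the lever before the front pin; the next tooth is taken only in the last 0.01 rad before the home pin
- mould: lidded rectangular metal cake mould, 64 (x) by 84 mm (y), lid top at z = 56 mm, 0.45 to 0.7 kg, with a black bar handle: 14 mm wide (x), 62 mm long (y), z = 78 to 92 mm, on two posts 10 mm thick, 42 mm apart inside. Origin at the centre of the underside. It stands in the bay with its long side (y) along the clamp's y, either way round
- round_tin: bystander: a round lidded tin, 88 mm in diameter, 70 mm high, with a round knob to 92 mm; origin under its centre
- bowl: bystander: a small steel bowl, 110 mm across, 45 mm high; origin under its centre
- cake_a: bystander: a ring cake, 90 mm in diameter, about 45 mm high, near the clamp; origin under its centre
- cake_b: bystander: another ring cake of that size
- spatula: bystander: a spatula lying flat beyond the clamp
- stops: low bed on the clamp's base carrying the two upright stop pins, 10 mm in diameter, tops at z = 59 mm, under the lever and 66 mm from the pivot: home pin on the -y side, front pin on the +y side. They stop the finger under the lever's hub (0.23 rad from pin to pin) on stiff rubber, 50 N per mm. Origin and axes as the clamp's; only the lever's finger touches the pins
Not all that is in view belongs to the job. What is shaped like the mould but pink is not meant.

How it is judged:
By the outcome, as a careful person would: the job done as asked, in the order asked, and still so for the second after the job is handed in, with the robot touching nothing.
It also fails if it takes over 72 s, if anything falls off the work surface, if the arm or the gripper's body presses on something with over 40 N, if the wrist force passes 120 N, or if a joint passes its speed limit or range.

## Working session

There is one attempt and no reset: what is moved stays moved. The work goes in short steps, Python scripts to look and compute and a tool call to move; the robot and the scene stay as the last step left them, time stands still between calls to the robot, and variables do not carry over. Pictures are saved under pics/ and viewed, and the job is handed in when it is done.

Besides the shell and the picture viewer there is one more tool, called by a JSON object that holds its "fn" and its "kwargs", one argument or row to a line. move_arm: Moves the arm, as the interface text tells. Its arguments: {"type":"object","properties":{"rows":{"type":"array"}},"required":["rows"]}

```bash
mkdir -p pics
python3 - <<'E'
from plant import manip
import cv2
s=manip.state()
print({k:s[k] for k in s})
for n in ("scene","top","wrist"):
    f=manip.grab_frame(n)
    cv2.imwrite(f"pics/{n}0.png",f["color"][:,:,::-1])
    print(n,f["intrinsics"].tolist(),f["R"].tolist(),f["t"].tolist())
E
```

```text
{'time': 0.0, 'joint_pos': array([-1.34700385e+00,  5.33540698e-02,  1.61429241e+00, -1.71569547e-05,
        1.47600429e+00, -1.19001733e-01]), 'joint_vel': array([-1.80105368e-03,  6.04778833e-04, -2.87364038e-05, -1.62087264e-04,
       -6.52900628e-04,  4.11280469e-04]), 'joint_efforts': array([ 1.74127992e-03, -3.93678653e+01, -3.70177746e+01, -3.31151682e-05,
        6.99217970e-03,  1.71772604e-05]), 'tool_pos': array([ 0.20993038, -0.58802594,  0.2300657 ]), 'tool_rot': array([-1.02719530e-03,  9.85346778e-01,  1.70559869e-01, -6.24204458e-05]), 'contact_force': array([-0.58350956, -0.11525204,  0.44415736]), 'ft_torque': array([ 0.02897057,  0.02620867, -0.01582393]), 'gripper_width': 0.9983302511230155}
scene [[393.2615772803166, 0.0, 321.22784271134253], [0.0, 393.2615772803166, 201.1527937205007], [0.0, 0.0, 1.0]] [[-0.24823471588232507, 0.9686723262605532, -0.007310962165816378], [0.6132107507477733, 0.15129165460965327, -0.775295692244466], [-0.7499013941833775, -0.19693846648748428, -0.6315561253122198]] [0.10463561843904319, -0.28264346671171353, 1.6744308139197912]
top [[441.5019203616744, 0.0, 322.1172226144705], [0.0, 441.5019203616744, 199.39368109988715], [0.0, 0.0, 1.0]] [[0.023303258564268424, -0.9994499121121624, -0.023597273556033894], [-0.9933541263188256, -0.020487026987623818, -0.11326014943735258], [0.1127144084207956, 0.026079779604126652, -0.9932851087327095]] [0.031882591912398686, 0.5976802018759783, 1.0954174264926653]
wrist [[313.3549582851285, 0.0, 319.77934327240337], [0.0, 313.3549582851285, 197.1966495669181], [0.0, 0.0, 1.0]] [[0.337012301269818, -0.9414990470037707, -0.0015010942060070314], [-0.8914226710096018, -0.319599558152295, 0.32128140942010275], [-0.3029658898340395, -0.10693767773732345, -0.9469825778108167]] [-0.6243710901348538, -0.041746068696559016, 0.3805103161667364]
```

View pics/scene0.png

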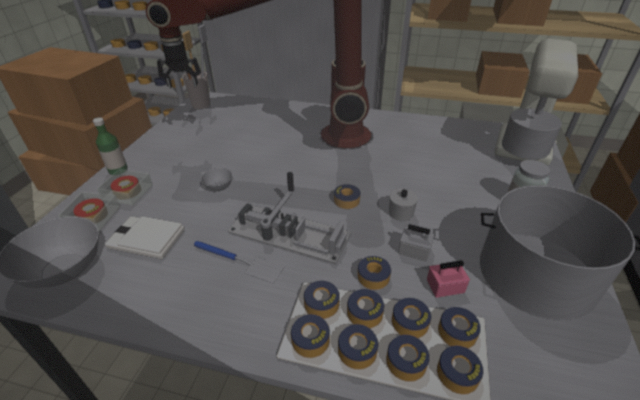

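View pics/top0.png

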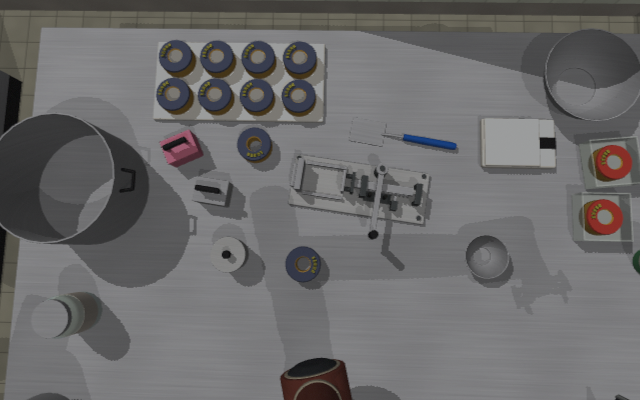

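View pics/wrist0.png

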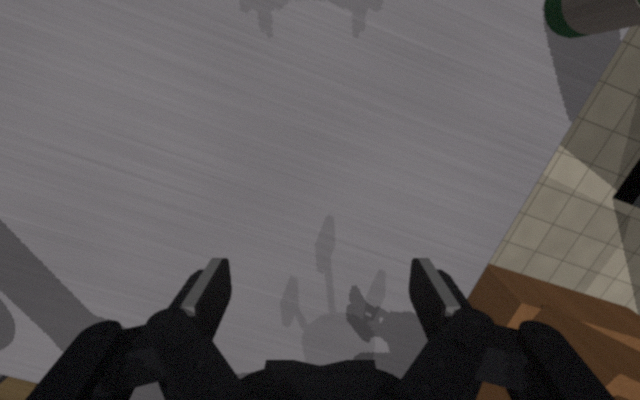

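Run:
```python
import cv2
a=cv2.imread('pics/top0.png')
c=a[140:250,280:440]; cv2.imwrite('pics/c1.png',cv2.resize(c,None,fx=5,fy=5,interpolation=cv2.INTER_CUBIC))
c=a[120:220,150:290]; cv2.imwrite('pics/c2.png',cv2.resize(c,None,fx=5,fy=5,interpolation=cv2.INTER_CUBIC))
a=cv2.imread('pics/scene0.png')
c=a[160:300,220:480]; cv2.imwrite('pics/c3.png',cv2.resize(c,None,fx=3,fy=3,interpolation=cv2.INTER_CUBIC))
```

```text
(no output)
```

View pics/c1.png

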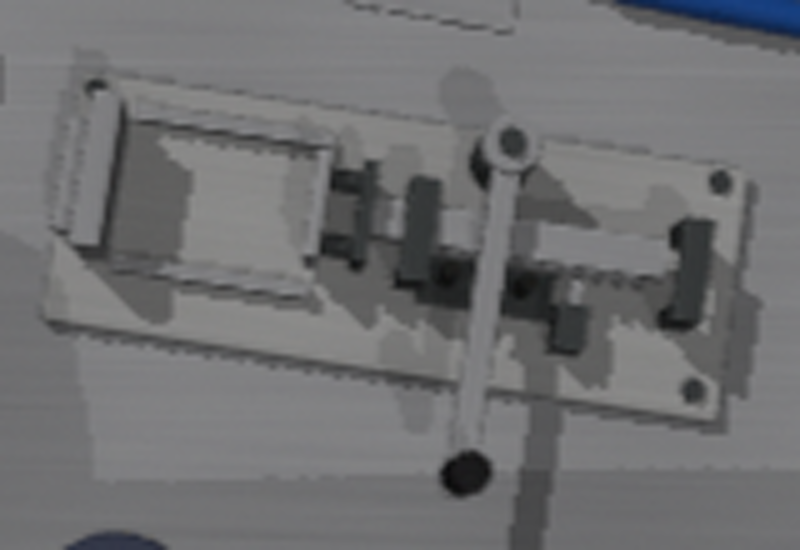

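View pics/c2.png

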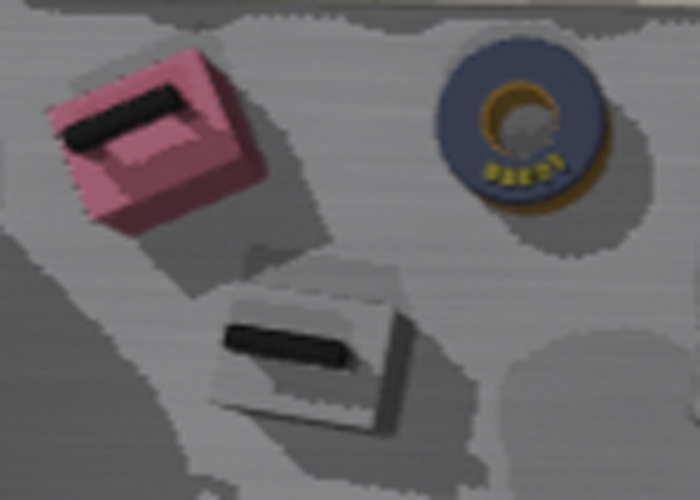

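View pics/c3.png

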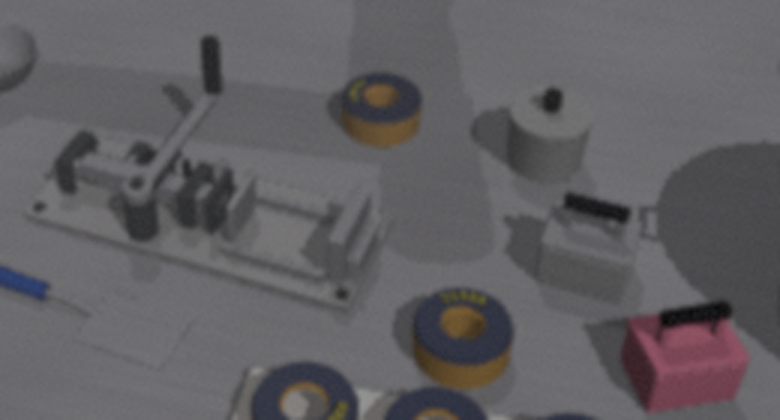

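```bash
cat > h.py <<'E'
import numpy as np, cv2
from plant import manip
CAL={}
def ray(f,px,z):
    K,R,t=f["intrinsics"],f["R"],f["t"]; K=np.array(K);R=np.array(R);t=np.array(t)
    d=R.T@np.linalg.solve(K,[px[0],px[1],1.]); c=-R.T@t
    return c+d*(z-c[2])/d[2]
def proj(f,X):
    p=np.array(f["R"])@np.array(X)+np.array(f["t"]); p=np.array(f["intrinsics"])@p; return p[:2]/p[2]
def crop(p,o,s): return (np.array(p)+.5)/s-.5+np.array(o)
E
python3 - <<'E'
from h import *
f=manip.grab_frame("top")
C=[crop(p,(280,140),5) for p in [(105,70),(740,165),(722,430),(45,325)]]
P=np.array([ray(f,c,.012) for c in C]); print(P.round(4)); 
print([np.linalg.norm(P[i]-P[(i+1)%4]).round(4) for i in range(4)])
# yaw of +y clamp: from right to left
for a,b in((1,0),(2,3)):
    d=P[a]*0+P[b]-P[a]; print('yaw y',np.degrees(np.arctan2(-d[0],d[1])))
for a,b in((3,0),(2,1)):
    d=P[b]-P[a]; print('yaw x',np.degrees(np.arctan2(d[1],d[0])))
print('centre',P.mean(0))
print('handle top',ray(f,crop((467,473),(280,140),5),.137),'pivot',ray(f,crop((512,142),(280,140),5),.09))
B=[ray(f,crop(p,(150,120),5),.092) for p in [(226,336),(348,355)]]
d=B[0]-B[1]; print('bar',B,np.linalg.norm(d),np.degrees(np.arctan2(-d[0],d[1])),(B[0]+B[1])/2)
M=np.array([ray(f,crop(p,(150,120),5),.056) for p in [(232,283),(397,306),(375,432),(213,403)]]); print(M.round(4),M.mean(0),[np.linalg.norm(M[i]-M[(i+1)%4]).round(4) for i in range(4)])
d=M[0]-M[1];print(np.degrees(np.arctan2(-d[0],d[1])));d=M[3]-M[2];print(np.degrees(np.arctan2(-d[0],d[1])))
E
```

```text
[[ 0.72    0.1053  0.012 ]
 [ 0.6755 -0.2284  0.012 ]
 [ 0.5368 -0.2187  0.012 ]
 [ 0.5839  0.1328  0.012 ]]
[np.float64(0.3367), np.float64(0.139), np.float64(0.3546), np.float64(0.1389)]
yaw y -7.599727527586303
yaw y -7.62988126587887
yaw x -11.403910340627533
yaw x -4.012506845708115
centre [ 0.62905705 -0.0522463   0.012     ]
handle top [ 0.50712152 -0.07649539  0.137     ] pivot [ 0.6707371  -0.10101423  0.09      ]
bar [array([0.61492652, 0.35644227, 0.092     ]), array([0.60674636, 0.2958015 , 0.092     ])] 0.06119001040092333 -7.682565278487927 [0.61083644 0.32612188 0.092     ]
[[0.6471 0.3664 0.056 ]
 [0.6369 0.2816 0.056 ]
 [0.5726 0.2897 0.056 ]
 [0.5856 0.3727 0.056 ]] [0.6105357  0.32757417 0.056     ] [np.float64(0.0855), np.float64(0.0649), np.float64(0.084), np.float64(0.0618)]
-6.828102690440182
-8.890809361144472
```

```bash
cat >> h.py <<'E'
from scipy.spatial.transform import Rotation as Ro
def tool(s=None):
    s=s or manip.state(); q=s["tool_rot"]; return np.array(s["tool_pos"]),Ro.from_quat([q[1],q[2],q[3],q[0]]).as_matrix()
def plan(target,theta):
    """shift in tool axes (current) and az deg to reach tool-down pose with tool x at world angle theta"""
    p,R=tool(); d=R.T@(np.array(target)-p)
    t=np.radians(theta); Rt=np.array([[np.cos(t),np.sin(t),0],[np.sin(t),-np.cos(t),0],[0,0,-1]])
    rv=np.degrees(Ro.from_matrix(R.T@Rt).as_rotvec()); print('pos',p.round(4),'shift',d.round(4),'rot',rv.round(2))
def st():
    s=manip.state(); p,R=tool(s); print('t',s['time'],p.round(4),'theta',np.degrees(np.arctan2(R[1,0],R[0,0])).round(2),'F',np.round(s['contact_force'],2),'w',round(s['gripper_width'],3),'Ftool',(R.T@s['contact_force']).round(2))
E
python3 - <<'E'
from h import *
f=manip.grab_frame("wrist"); p,R=tool()
c=-np.array(f["R"]).T@f["t"]; print('cam in tool',R.T@(c-p),'axis in tool',R.T@np.array(f["R"])[2])
plan([0.60,0.0,0.36],82.4)
print(R.round(3))
E
```

```text
cam in tool [ 8.32837213e-02  1.13386160e-04 -1.42419574e-01] axis in tool [-3.21475090e-01  3.12624664e-04  9.46917984e-01]
pos [ 0.21   -0.5883  0.2307] shift [ 0.5651 -0.4231 -0.1288] rot [-4.000e-02 -4.000e-02 -6.276e+01]
[[ 0.942  0.336 -0.   ]
 [ 0.336 -0.942  0.001]
 [ 0.    -0.001 -1.   ]]
```

{"fn": "move_arm", "kwargs": {
  "rows": [
    {"tx": 0.038,"ty": -0.03,"tz": -0.003},
    {"tx": 0.038,"ty": -0.03,"tz": -0.003},
    {"tx": 0.038,"ty": -0.03,"tz": -0.003},
    {"tx": 0.038,"ty": -0.03,"tz": -0.003},
    {"tx": 0.038,"ty": -0.03,"tz": -0.003},
    {"tx": 0.038,"ty": -0.03,"tz": -0.003},
    {"tx": 0.038,"ty": -0.03,"tz": -0.003},
    {"tx": 0.038,"ty": -0.03,"tz": -0.003},
    {"tx": 0.038,"ty": -0.03,"tz": -0.003},
    {"tx": 0.038,"ty": -0.03,"tz": -0.003},
    {"tx": 0.038,"ty": -0.03},
    {"tx": 0.038,"ty": -0.03}
  ]
}}

```text
schema error: expected keys tx, ty, tz, ax, ay, az, jaw
```

{"fn": "move_arm", "kwargs": {
  "rows": [
    {"az": -8.4},
    {"az": -8.4},
    {"az": -8.4},
    {"az": -8.4},
    {"az": -8.4},
    {"az": -8.4},
    {"az": -8.4},
    {}
  ]
}}

```text
schema error: expected keys tx, ty, tz, ax, ay, az, jaw
```

Run:
```python
from h import *
st(); plan([.63,.08,.26],82.4)
```

```text
t 0.25 [ 0.21   -0.5883  0.2307] theta 19.64 F [-0.13  0.47  0.8 ] w 1.001 Ftool [ 0.04 -0.49 -0.8 ]
pos [ 0.21   -0.5883  0.2307] shift [ 0.6202 -0.4883 -0.0287] rot [-4.000e-02 -4.000e-02 -6.276e+01]
```

All keys needed in each row.

{"fn": "move_arm", "kwargs": {
  "rows": [
    {"tx": 0.038,"ty": -0.03,"tz": -0.003,"ax": 0,"ay": 0,"az": 0,"jaw": 0},
    {"tx": 0.038,"ty": -0.03,"tz": -0.003,"ax": 0,"ay": 0,"az": 0,"jaw": 0},
    {"tx": 0.038,"ty": -0.03,"tz": -0.003,"ax": 0,"ay": 0,"az": 0,"jaw": 0},
    {"tx": 0.038,"ty": -0.03,"tz": -0.003,"ax": 0,"ay": 0,"az": 0,"jaw": 0},
    {"tx": 0.038,"ty": -0.03,"tz": -0.003,"ax": 0,"ay": 0,"az": 0,"jaw": 0},
    {"tx": 0.038,"ty": -0.03,"tz": -0.003,"ax": 0,"ay": 0,"az": 0,"jaw": 0},
    {"tx": 0.038,"ty": -0.03,"tz": -0.003,"ax": 0,"ay": 0,"az": 0,"jaw": 0},
    {"tx": 0.038,"ty": -0.03,"tz": -0.003,"ax": 0,"ay": 0,"az": 0,"jaw": 0},
    {"tx": 0.038,"ty": -0.03,"tz": -0.003,"ax": 0,"ay": 0,"az": 0,"jaw": 0},
    {"tx": 0.038,"ty": -0.03,"tz": 0,"ax": 0,"ay": 0,"az": 0,"jaw": 0},
    {"tx": 0.038,"ty": -0.03,"tz": 0,"ax": 0,"ay": 0,"az": 0,"jaw": 0},
    {"tx": 0.038,"ty": -0.03,"tz": 0,"ax": 0,"ay": 0,"az": 0,"jaw": 0}
  ]
}}

```text
time: 1.45
tool_pos: [0.526, -0.085, 0.2586]
tool_rot: [0.0, 0.986, 0.164, 0.002]
contact_force: [1.5, 0.3, 0.6]
gripper_width: 0.999
```

{"fn": "move_arm", "kwargs": {
  "rows": [
    {"tx": 0,"ty": 0,"tz": 0,"ax": 0,"ay": 0,"az": -8.4,"jaw": 0},
    {"tx": 0,"ty": 0,"tz": 0,"ax": 0,"ay": 0,"az": -8.4,"jaw": 0},
    {"tx": 0,"ty": 0,"tz": 0,"ax": 0,"ay": 0,"az": -8.4,"jaw": 0},
    {"tx": 0,"ty": 0,"tz": 0,"ax": 0,"ay": 0,"az": -8.4,"jaw": 0},
    {"tx": 0,"ty": 0,"tz": 0,"ax": 0,"ay": 0,"az": -8.4,"jaw": 0},
    {"tx": 0,"ty": 0,"tz": 0,"ax": 0,"ay": 0,"az": -8.4,"jaw": 0},
    {"tx": 0,"ty": 0,"tz": 0,"ax": 0,"ay": 0,"az": -8.4,"jaw": 0}
  ]
}}

```text
time: 2.15
tool_pos: [0.5282, -0.0766, 0.2574]
tool_rot: [0.0, 0.77, 0.638, 0.002]
contact_force: [-0.3, -0.1, -0.1]
gripper_width: 1.002
```

Run:
```python
from h import *
st(); plan([.63,.08,.26],82.4)
```

```text
t 2.15 [ 0.5282 -0.0766  0.2574] theta 79.26 F [-0.26 -0.12 -0.05] w 1.002 Ftool [-0.17 -0.23  0.05]
pos [ 0.5282 -0.0766  0.2574] shift [ 0.1729  0.0709 -0.002 ] rot [ 0.14 -0.14 -3.14]
```

{"fn": "move_arm", "kwargs": {
  "rows": [
    {"tx": 0.04,"ty": 0.018,"tz": 0,"ax": 0,"ay": 0,"az": -3.1,"jaw": 0},
    {"tx": 0.044,"ty": 0.018,"tz": 0,"ax": 0,"ay": 0,"az": 0,"jaw": 0},
    {"tx": 0.044,"ty": 0.016,"tz": 0,"ax": 0,"ay": 0,"az": 0,"jaw": 0},
    {"tx": 0.044,"ty": 0.016,"tz": 0,"ax": 0,"ay": 0,"az": 0,"jaw": 0},
    {"tx": 0,"ty": 0,"tz": 0,"ax": 0,"ay": 0,"az": 0,"jaw": 0}
  ]
}}

```text
time: 2.65
tool_pos: [0.623, 0.0876, 0.2572]
tool_rot: [0.001, 0.753, 0.658, 0.002]
contact_force: [-0.6, 0.3, 0.4]
gripper_width: 1.005
```

Run:
```python
from h import *
import pickle
st(); f=manip.grab_frame("wrist"); pickle.dump(f,open('w1.pkl','wb')); cv2.imwrite('pics/w1.png',f["color"][:,:,::-1])
```

```text
t 2.65 [0.623  0.0876 0.2572] theta 82.33 F [-0.55  0.33  0.45] w 1.005 Ftool [ 0.26 -0.59 -0.45]
```

View pics/w1.png

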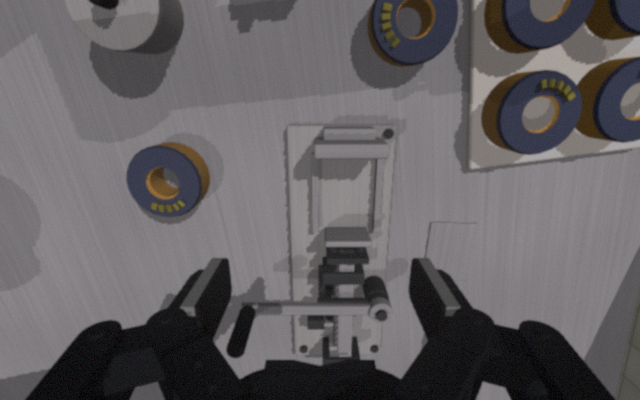

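Run:
```python
import cv2
a=cv2.imread('pics/w1.png')
cv2.imwrite('pics/w1c.png',cv2.convertScaleAbs(cv2.resize(a[110:370,280:410],None,fx=5,fy=2.3*0+5,interpolation=cv2.INTER_CUBIC)[:600*2],alpha=1.6)[:600])
cv2.imwrite('pics/w1d.png',cv2.convertScaleAbs(cv2.resize(a[230:360,225:405],None,fx=4,fy=4,interpolation=cv2.INTER_CUBIC),alpha=1.8))
```

```text
(no output)
```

View pics/w1c.png

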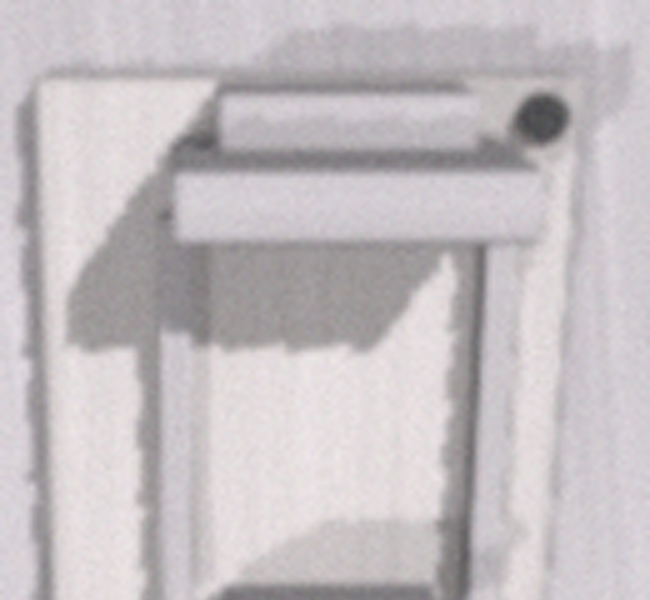

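View pics/w1d.png

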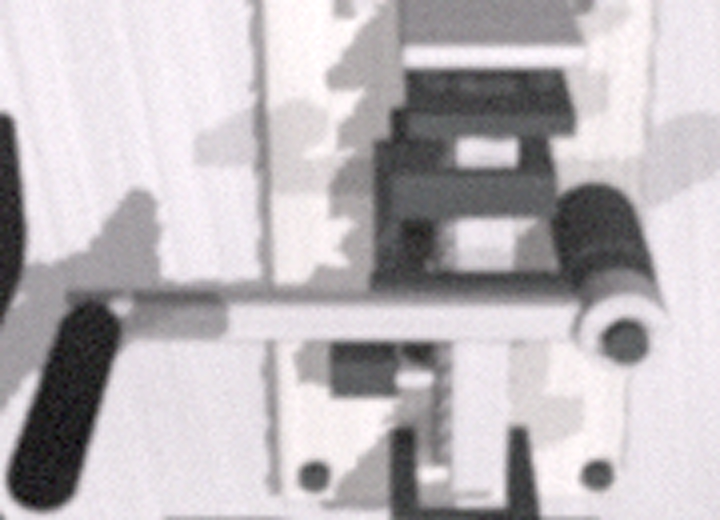

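Run:
```python
from h import *
import pickle
f=pickle.load(open('w1.pkl','rb'))
c=lambda p:crop(p,(280,110),5); d=lambda p:crop(p,(225,230),4)
P={'FL':ray(f,c((40,78)),.012),'FR':ray(f,c((580,75)),.012),'NL':ray(f,d((278,495)),.012),'NR':ray(f,d((620,495)),.012),
'railLa':ray(f,c((190,400)),.024),'railLb':ray(f,c((192,560)),.024),'railRa':ray(f,c((487,280)),.024),'railRb':ray(f,c((473,560)),.024),
'stopL':ray(f,c((175,241)),.070),'stopR':ray(f,c((545,241)),.070),
'plL':ray(f,d((403,42)),.064),'plR':ray(f,d((582,42)),.064),
'hTop':ray(f,d((42,482)),.137),'piv':ray(f,d((626,340)),.09)}
for k in P: print(k,P[k].round(4))
g=lambda a,b:np.linalg.norm(P[a]-P[b]).round(4)
print(g('FL','FR'),g('NL','NR'),g('FL','NL'),g('stopL','stopR'),g('plL','plR'))
yw=lambda a,b:np.degrees(np.arctan2(-(P[b]-P[a])[0],(P[b]-P[a])[1])).round(2)
print('yaw',yw('NL','FL'),yw('NR','FR'),yw('railLb','railLa'),yw('railRb','railRa'),
 [np.degrees(np.arctan2((P[b]-P[a])[1],(P[b]-P[a])[0])).round(2) for a,b in(('stopL','stopR'),('plL','plR'),('FL','FR'))])
t=np.radians(-7.6); ux=np.array([np.cos(t),np.sin(t),0]);uy=np.array([-np.sin(t),np.cos(t),0])
for k in P: print(k,'along x',(P[k]@ux).round(4),'y',(P[k]@uy).round(4))
```

```text
FL [0.5914 0.1359 0.012 ]
FR [0.7213 0.1192 0.012 ]
NL [ 0.5436 -0.2119  0.012 ]
NR [ 0.6768 -0.23    0.012 ]
railLa [0.617  0.0537 0.024 ]
railLb [0.6116 0.0105 0.024 ]
railRa [0.6933 0.0746 0.024 ]
railRb [0.6841 0.0007 0.024 ]
stopL [0.6207 0.1035 0.07  ]
stopR [0.699 0.093 0.07 ]
plL [0.6195 0.0026 0.064 ]
plR [ 0.6722 -0.0045  0.064 ]
hTop [ 0.5116 -0.0763  0.137 ]
piv [ 0.6742 -0.0912  0.09  ]
0.131 0.1344 0.351 0.0789 0.0531
yaw -7.82 -7.27 -7.06 -7.07 [np.float64(-7.64), np.float64(-7.69), np.float64(-7.32)]
FL along x 0.5682 y 0.2129
FR along x 0.6992 y 0.2136
NL along x 0.5669 y -0.1381
NR along x 0.7013 y -0.1385
railLa along x 0.6045 y 0.1349
railLb along x 0.6049 y 0.0913
railRa along x 0.6773 y 0.1656
railRb along x 0.678 y 0.0912
stopL along x 0.6016 y 0.1847
stopR along x 0.6805 y 0.1846
plL along x 0.6137 y 0.0845
plR along x 0.6669 y 0.0845
hTop along x 0.5172 y -0.008
piv along x 0.6804 y -0.0012
```

{"fn": "move_arm", "kwargs": {
  "rows": [
    {"tx": 0.044,"ty": -0.008,"tz": 0.01,"ax": 0,"ay": 0,"az": 0,"jaw": 0},
    {"tx": 0.044,"ty": -0.008,"tz": 0.01,"ax": 0,"ay": 0,"az": 0,"jaw": 0},
    {"tx": 0.044,"ty": -0.008,"tz": 0.01,"ax": 0,"ay": 0,"az": 0,"jaw": 0},
    {"tx": 0.044,"ty": -0.008,"tz": 0.01,"ax": 0,"ay": 0,"az": 0,"jaw": 0},
    {"tx": 0.044,"ty": -0.008,"tz": 0.01,"ax": 0,"ay": 0,"az": 0,"jaw": 0},
    {"tx": 0,"ty": 0,"tz": 0,"ax": 0,"ay": 0,"az": 0,"jaw": 0}
  ]
}}

```text
time: 3.3
tool_pos: [0.6135, 0.3089, 0.2054]
tool_rot: [0.003, 0.757, 0.654, 0.0]
contact_force: [-1.3, -0.5, 0.2]
gripper_width: 1.0
```

Run:
```python
from h import *
import pickle
st(); f=manip.grab_frame("wrist"); pickle.dump(f,open('w2.pkl','wb')); cv2.imwrite('pics/w2.png',f["color"][:,:,::-1])
a=f["color"][:,:,::-1]
p=proj(f,[.611,.326,.09]); print(p)
x0,y0=int(p[0])-75,int(p[1])-60; print(x0,y0); cv2.imwrite('pics/w2c.png',cv2.convertScaleAbs(cv2.resize(a[max(y0,0):y0+120,x0:x0+150],None,fx=5,fy=5,interpolation=cv2.INTER_CUBIC),alpha=1.5))
```

```text
t 3.3 [0.6135 0.3089 0.2054] theta 81.68 F [-1.26 -0.46  0.24] w 1.0 Ftool [-0.64 -1.18 -0.24]
[312.55429159 172.96283956]
237 112
```

View pics/w2.png

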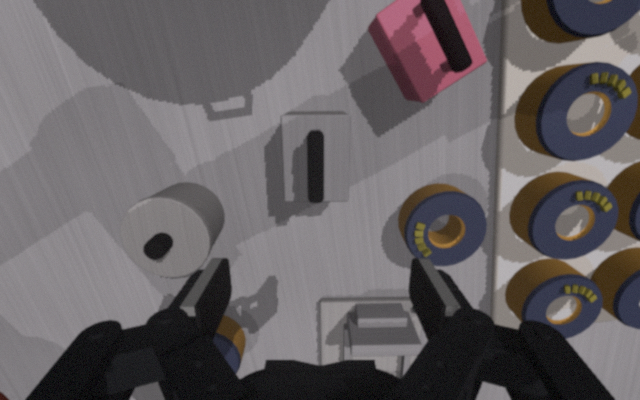

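View pics/w2c.png

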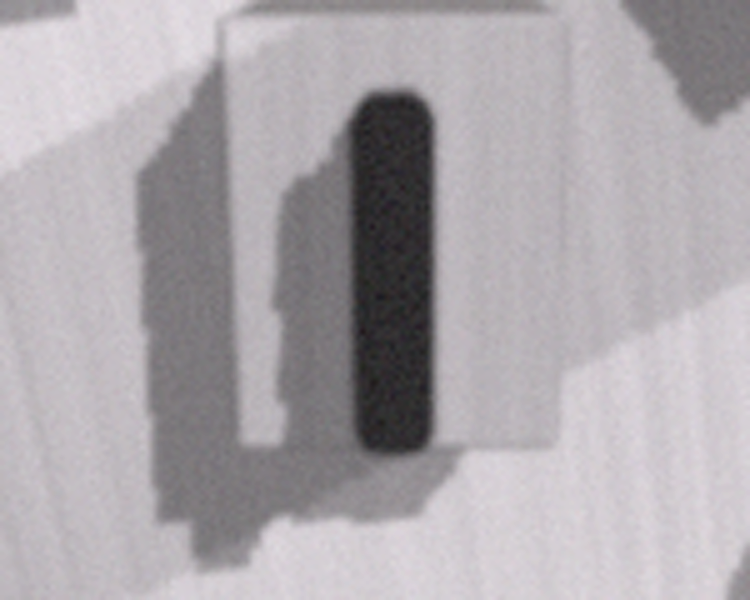

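Run:
```python
from h import *
import pickle
f=pickle.load(open('w2.pkl','rb')); c=lambda p:crop(p,(237,112),5)
a,b=ray(f,c((394,92)),.092),ray(f,c((394,452)),.092); d=a-b
print(a.round(4),b.round(4),np.linalg.norm(d),np.degrees(np.arctan2(-d[0],d[1])),(a+b)/2)
M=np.array([ray(f,c(p),.056) for p in [(222,15),(565,15),(557,445),(240,445)]]);print(M.round(4),M.mean(0),[np.linalg.norm(M[i]-M[(i+1)%4]).round(4) for i in range(4)])
for i,j in((3,0),(2,1)):
    d=M[j]-M[i];print(np.degrees(np.arctan2(-d[0],d[1])))
for i,j in((0,1),(3,2)):
    d=M[j]-M[i];print(np.degrees(np.arctan2(d[1],d[0])))
plan([.6115,.3275,.14],82.1)
```

```text
[0.6188 0.3613 0.092 ] [0.6096 0.3005 0.092 ] 0.06150708210823869 -8.52953903950429 [0.61419335 0.33091844 0.092     ]
[[0.5891 0.3751 0.056 ]
 [0.6504 0.3662 0.056 ]
 [0.6395 0.2845 0.056 ]
 [0.5775 0.2936 0.056 ]] [0.61412638 0.32985644 0.056     ] [np.float64(0.0619), np.float64(0.0824), np.float64(0.0626), np.float64(0.0823)]
-8.096756006279863
-7.599738023614308
-8.287533938531666
-8.356524412504717
pos [0.6143 0.3068 0.2063] shift [ 0.0204 -0.0062  0.0662] rot [ 0.35  0.25 -0.52]
```

{"fn": "move_arm", "kwargs": {
  "rows": [
    {"tx": 0.023,"ty": 0,"tz": 0.02,"ax": 0.3,"ay": 0.3,"az": 0,"jaw": 0},
    {"tx": 0,"ty": 0,"tz": 0.035,"ax": 0,"ay": 0,"az": 0,"jaw": 0},
    {"tx": 0,"ty": 0,"tz": 0.035,"ax": 0,"ay": 0,"az": 0,"jaw": 0},
    {"tx": 0,"ty": 0,"tz": 0.025,"ax": 0,"ay": 0,"az": 0,"jaw": 0},
    {"tx": 0,"ty": 0,"tz": 0,"ax": 0,"ay": 0,"az": 0,"jaw": 0}
  ]
}}

```text
time: 3.85
tool_pos: [0.6228, 0.3219, 0.0933]
tool_rot: [0.003, 0.76, 0.65, 0.004]
contact_force: [-0.2, 0.1, -0.3]
gripper_width: 1.002
```

Run:
```python
from h import *
st(); plan([.6142,.3297,.068],81.7)
f=manip.grab_frame("wrist"); cv2.imwrite('pics/w3.png',f["color"][:,:,::-1])
```

```text
t 3.85 [0.6228 0.3219 0.0933] theta 81.12 F [-0.17  0.12 -0.29] w 1.002 Ftool [ 0.09 -0.19  0.29]
pos [0.6228 0.3219 0.0933] shift [ 0.0063 -0.0099  0.0252] rot [ 0.52 -0.09 -0.58]
```

View pics/w3.png

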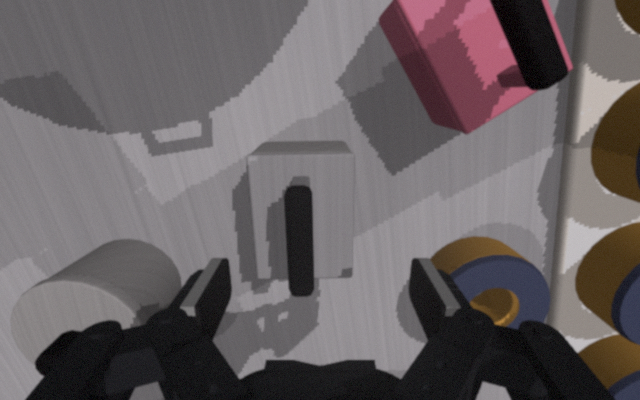

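{"fn": "move_arm", "kwargs": {
  "rows": [
    {"tx": 0.006,"ty": -0.01,"tz": 0,"ax": 0.5,"ay": 0,"az": -0.6,"jaw": 0},
    {"tx": 0,"ty": 0,"tz": 0.012,"ax": 0,"ay": 0,"az": 0,"jaw": 0},
    {"tx": 0,"ty": 0,"tz": 0.012,"ax": 0,"ay": 0,"az": 0,"jaw": 0},
    {"tx": 0,"ty": 0,"tz": 0,"ax": 0,"ay": 0,"az": 0,"jaw": 0}
  ]
}}

```text
time: 4.3
tool_pos: [0.6187, 0.3298, 0.0778]
tool_rot: [0.002, 0.757, 0.654, 0.007]
contact_force: [-0.3, -0.1, 0.2]
gripper_width: 0.998
```

Run:
```python
from h import *
st(); plan([.6142,.3297,.068],81.7)
```

```text
t 4.3 [0.6187 0.3298 0.0778] theta 81.63 F [-0.26 -0.08  0.23] w 0.998 Ftool [-0.12 -0.24 -0.23]
pos [0.6187 0.3298 0.0778] shift [-0.0008 -0.0046  0.0097] rot [ 0.7  -0.47 -0.07]
```

{"fn": "move_arm", "kwargs": {
  "rows": [
    {"tx": 0,"ty": -0.005,"tz": 0.006,"ax": 0.7,"ay": -0.4,"az": 0,"jaw": 0},
    {"tx": 0,"ty": -0.001,"tz": 0.006,"ax": 0,"ay": 0,"az": 0,"jaw": 0},
    {"tx": 0,"ty": 0,"tz": 0,"ax": 0,"ay": 0,"az": 0,"jaw": 0}
  ]
}}

```text
time: 4.6
tool_pos: [0.6128, 0.3312, 0.0655]
tool_rot: [-0.0, 0.757, 0.654, 0.0]
contact_force: [-0.3, -0.0, 0.6]
gripper_width: 0.997
```

Run:
```python
from h import *
st(); plan([.6142,.3297,.068],81.7)
f=manip.grab_frame("wrist"); cv2.imwrite('pics/w4.png',f["color"][:,:,::-1])
```

```text
t 4.6 [0.6128 0.3312 0.0655] theta 81.65 F [-0.26 -0.03  0.61] w 0.997 Ftool [-0.07 -0.26 -0.61]
pos [0.6128 0.3312 0.0655] shift [-0.0013  0.0016 -0.0025] rot [ 0.   -0.07 -0.05]
```

View pics/w4.png

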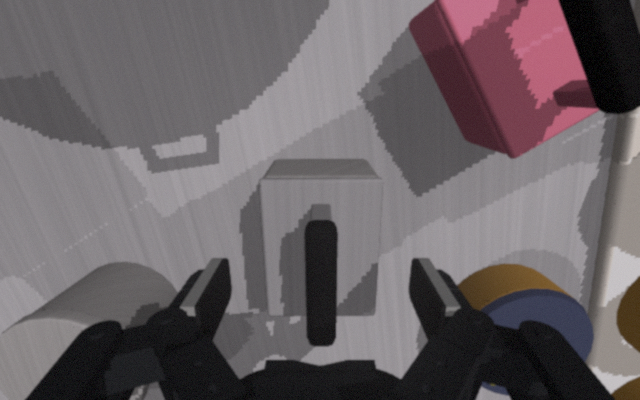

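{"fn": "move_arm", "kwargs": {
  "rows": [
    {"tx": 0,"ty": 0,"tz": -0.002,"ax": 0,"ay": 0,"az": 0,"jaw": 120},
    {"tx": 0,"ty": 0,"tz": 0,"ax": 0,"ay": 0,"az": 0,"jaw": 200},
    {"tx": 0,"ty": 0,"tz": 0,"ax": 0,"ay": 0,"az": 0,"jaw": 255},
    {"tx": 0,"ty": 0,"tz": 0,"ax": 0,"ay": 0,"az": 0,"jaw": 255},
    {"tx": 0,"ty": 0,"tz": 0,"ax": 0,"ay": 0,"az": 0,"jaw": 255},
    {"tx": 0,"ty": 0,"tz": 0,"ax": 0,"ay": 0,"az": 0,"jaw": 255},
    {"tx": 0,"ty": 0,"tz": 0,"ax": 0,"ay": 0,"az": 0,"jaw": 255},
    {"tx": 0,"ty": 0,"tz": 0,"ax": 0,"ay": 0,"az": 0,"jaw": 255}
  ]
}}

```text
time: 5.45
tool_pos: [0.6135, 0.3317, 0.0693]
tool_rot: [-0.0, 0.757, 0.654, 0.001]
contact_force: [0.4, 0.4, 1.2]
gripper_width: 0.15
```

Run:
```python
from h import *
st(); plan([.6532,.0487,.2],82.4)
```

```text
t 5.45 [0.6135 0.3317 0.0693] theta 81.65 F [0.44 0.4  1.2 ] w 0.15 Ftool [ 0.46  0.38 -1.2 ]
pos [0.6135 0.3317 0.0693] shift [-0.2739  0.0805 -0.1313] rot [ 0.09 -0.15 -0.75]
```

{"fn": "move_arm", "kwargs": {
  "rows": [
    {"tx": 0,"ty": 0,"tz": -0.01,"ax": 0,"ay": 0,"az": 0,"jaw": 255},
    {"tx": 0,"ty": 0,"tz": -0.025,"ax": 0,"ay": 0,"az": 0,"jaw": 255},
    {"tx": 0,"ty": 0,"tz": -0.035,"ax": 0,"ay": 0,"az": 0,"jaw": 255},
    {"tx": 0,"ty": 0,"tz": -0.035,"ax": 0,"ay": 0,"az": 0,"jaw": 255},
    {"tx": 0,"ty": 0,"tz": -0.02,"ax": 0,"ay": 0,"az": 0,"jaw": 255},
    {"tx": 0,"ty": 0,"tz": -0.01,"ax": 0,"ay": 0,"az": 0,"jaw": 255},
    {"tx": 0,"ty": 0,"tz": 0,"ax": 0,"ay": 0,"az": 0,"jaw": 255}
  ]
}}

```text
time: 6.15
tool_pos: [0.6085, 0.3289, 0.2009]
tool_rot: [-0.003, 0.757, 0.654, -0.007]
contact_force: [-0.6, 0.6, -5.7]
gripper_width: 0.147
```

Run:
```python
from h import *
import pickle
st(); plan([.6532,.0487,.2],82.4)
f=manip.grab_frame("wrist"); pickle.dump(f,open('w5.pkl','wb'));cv2.imwrite('pics/w5.png',f["color"][:,:,::-1])
```

```text
t 6.15 [0.6085 0.3289 0.2009] theta 81.63 F [-0.62  0.59 -5.75] w 0.147 Ftool [ 0.53 -0.62  5.75]
pos [0.6085 0.3289 0.2009] shift [-0.2707  0.085   0.0017] rot [-0.77  0.4  -0.77]
```

View pics/w5.png

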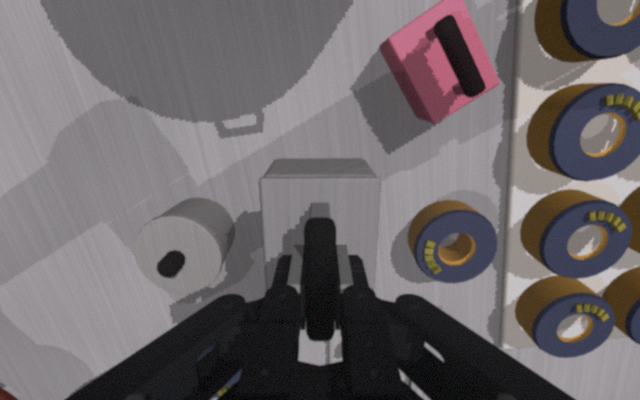

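Run:
```python
from h import *
import pickle
f=pickle.load(open('w5.pkl','rb')); p,R=tool()
cv2.imwrite('pics/w5c.png',cv2.resize(f["color"][150:300,240:400,::-1],None,fx=4,fy=4,interpolation=cv2.INTER_CUBIC))
# rays in tool frame
Rc=np.array(f["R"])@R; tc=np.array(f["R"])@p+f["t"]
g=dict(intrinsics=f["intrinsics"],R=Rc,t=tc)
for px in [(261.5,179.5),(380,179.5),(264,270),(378,270)]: print(px,ray(g,px,.0133).round(4))
for px in [(320,219),(305,300),(335,300),(320,340)]: print('bar',px,ray(g,px,.0133-.036).round(4))
```

```text
(261.5, 179.5) [ 0.0394 -0.0292  0.0133]
(380, 179.5) [0.0394 0.0324 0.0133]
(264, 270) [-0.0145 -0.0309  0.0133]
(378, 270) [-0.0145  0.0346  0.0133]
bar (320, 219) [ 0.0322  0.0012 -0.0227]
bar (305, 300) [-0.008  -0.0057 -0.0227]
bar (335, 300) [-0.008   0.0081 -0.0227]
bar (320, 340) [-0.031   0.0012 -0.0227]
```

View pics/w5c.png

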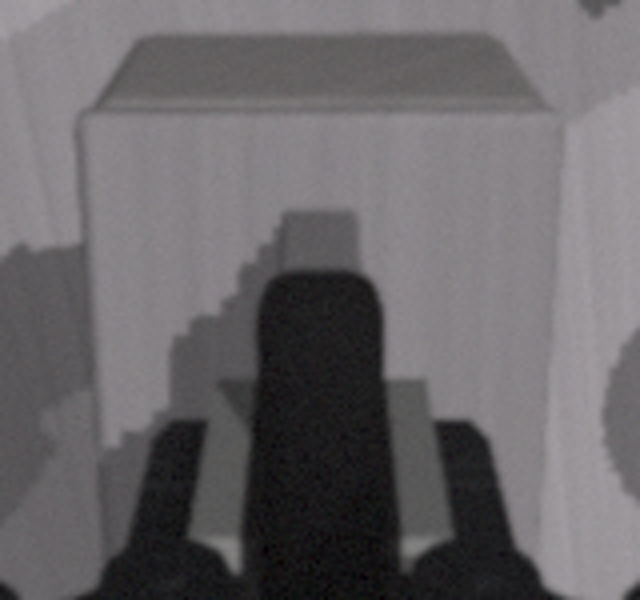

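{"fn": "move_arm", "kwargs": {
  "rows": [
    {"tx": -0.02,"ty": 0.006,"tz": 0,"ax": -0.7,"ay": 0.4,"az": -0.7,"jaw": 255},
    {"tx": -0.035,"ty": 0.011,"tz": 0,"ax": 0,"ay": 0,"az": 0,"jaw": 255},
    {"tx": -0.035,"ty": 0.011,"tz": 0,"ax": 0,"ay": 0,"az": 0,"jaw": 255},
    {"tx": -0.035,"ty": 0.011,"tz": 0,"ax": 0,"ay": 0,"az": 0,"jaw": 255},
    {"tx": -0.035,"ty": 0.011,"tz": 0,"ax": 0,"ay": 0,"az": 0,"jaw": 255},
    {"tx": -0.035,"ty": 0.011,"tz": 0,"ax": 0,"ay": 0,"az": 0,"jaw": 255},
    {"tx": -0.035,"ty": 0.011,"tz": 0,"ax": 0,"ay": 0,"az": 0,"jaw": 255},
    {"tx": -0.025,"ty": 0.008,"tz": 0,"ax": 0,"ay": 0,"az": 0,"jaw": 255},
    {"tx": -0.01,"ty": 0.004,"tz": 0,"ax": 0,"ay": 0,"az": 0,"jaw": 255},
    {"tx": 0,"ty": 0,"tz": 0,"ax": 0,"ay": 0,"az": 0,"jaw": 255}
  ]
}}

```text
time: 7.2
tool_pos: [0.6455, 0.0447, 0.1732]
tool_rot: [-0.012, 0.751, 0.659, -0.016]
contact_force: [-0.7, 0.6, -5.2]
gripper_width: 0.15
```

Run:
```python
from h import *
st(); plan([.6522,.0488,.2],82.4)
f=manip.grab_frame("wrist"); cv2.imwrite('pics/w6.png',f["color"][:,:,::-1])
```

```text
t 7.2 [0.6455 0.0447 0.1732] theta 82.54 F [-0.67  0.63 -5.19] w 0.15 Ftool [ 0.58 -0.54  5.21]
pos [0.6455 0.0447 0.1732] shift [ 0.0047  0.005  -0.027 ] rot [-2.25  0.52  0.13]
```

View pics/w6.png

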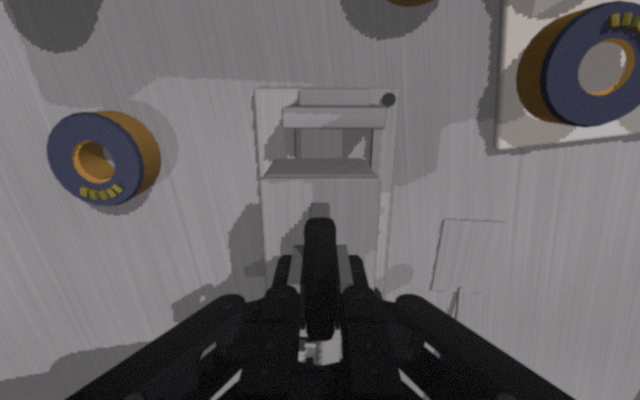

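{"fn": "move_arm", "kwargs": {
  "rows": [
    {"tx": 0.005,"ty": 0.005,"tz": 0,"ax": -2.2,"ay": 0.5,"az": 0,"jaw": 255},
    {"tx": 0,"ty": 0,"tz": 0,"ax": 0,"ay": 0,"az": 0,"jaw": 255}
  ]
}}

```text
time: 7.45
tool_pos: [0.6497, 0.0525, 0.1708]
tool_rot: [-0.002, 0.751, 0.661, -0.001]
contact_force: [-0.1, 0.3, -4.2]
gripper_width: 0.149
```

Run:
```python
from h import *
st(); plan([.6522,.0488,.13],82.4)
```

```text
t 7.45 [0.6497 0.0525 0.1708] theta 82.69 F [-0.1   0.25 -4.24] w 0.149 Ftool [ 0.23 -0.12  4.24]
pos [0.6497 0.0525 0.1708] shift [-0.0034  0.0031  0.0408] rot [-0.25 -0.08  0.29]
```

{"fn": "move_arm", "kwargs": {
  "rows": [
    {"tx": -0.004,"ty": 0.003,"tz": 0,"ax": -0.2,"ay": 0,"az": 0.2,"jaw": 255},
    {"tx": 0,"ty": 0,"tz": 0.01,"ax": 0,"ay": 0,"az": 0,"jaw": 255},
    {"tx": 0,"ty": 0,"tz": 0.012,"ax": 0,"ay": 0,"az": 0,"jaw": 255},
    {"tx": 0,"ty": 0,"tz": 0.008,"ax": 0,"ay": 0,"az": 0,"jaw": 255},
    {"tx": 0,"ty": 0,"tz": 0,"ax": 0,"ay": 0,"az": 0,"jaw": 255}
  ]
}}

```text
time: 7.95
tool_pos: [0.6507, 0.051, 0.1368]
tool_rot: [-0.002, 0.751, 0.661, -0.001]
contact_force: [-0.3, -1.2, -4.2]
gripper_width: 0.146
```

Run:
```python
from h import *
import pickle
st(); plan([.6522,.0488,.1],82.4)
f=manip.grab_frame("wrist"); pickle.dump(f,open('w7.pkl','wb')); a=cv2.convertScaleAbs(f["color"][:,:,::-1],alpha=1.5)
cv2.imwrite('pics/w7.png',cv2.resize(a[60:320,210:430],None,fx=2.3,fy=2.3,interpolation=cv2.INTER_CUBIC))
f=manip.grab_frame("scene"); a=cv2.convertScaleAbs(f["color"][:,:,::-1],alpha=1.5)
cv2.imwrite('pics/s7.png',cv2.resize(a[150:290,210:400],None,fx=4,fy=4,interpolation=cv2.INTER_CUBIC))
```

```text
t 7.95 [0.6507 0.051  0.1368] theta 82.71 F [-0.33 -1.23 -4.24] w 0.146 Ftool [-1.27 -0.15  4.24]
pos [0.6507 0.051  0.1368] shift [-0.0021  0.0019  0.0368] rot [-0.29 -0.07  0.31]
```

View pics/w7.png

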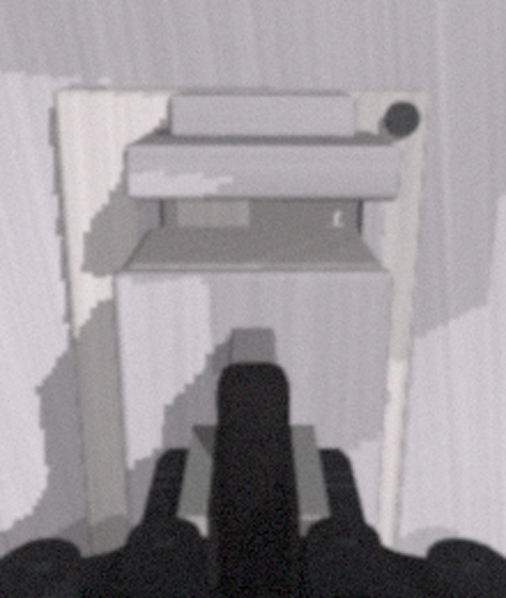

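View pics/s7.png

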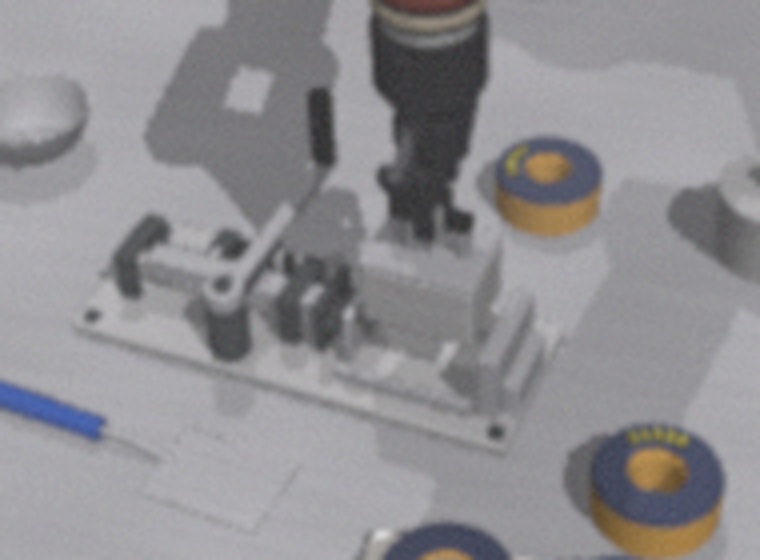

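Run:
```python
from h import *
import pickle
f=pickle.load(open('w7.pkl','rb'))
c=lambda p:crop(p,(210,60),2.3)
t=np.radians(-7.6); ux=np.array([np.cos(t),np.sin(t),0]);uy=np.array([-np.sin(t),np.cos(t),0])
for n,p,z in [('stL',(128,197),.07),('stR',(399,198),.07),('rL',(163,215),.024),('rR',(361,215),.024),('lidL',(118,270),.1235),('lidR',(389,270),.1235),('baseFL',(60,92),.012),('baseFR',(428,92),.012)]:
    P=ray(f,c(p),z); print(n,P.round(4),(P@ux).round(4),(P@uy).round(4))
p,R=tool(); print('tcp',p@ux,p@uy)
```

```text
stL [0.621  0.1035 0.07  ] 0.6018 0.1847
stR [0.6991 0.0934 0.07  ] 0.6806 0.185
rL [0.6231 0.0892 0.024 ] 0.6058 0.1708
rR [0.6933 0.0803 0.024 ] 0.6766 0.1713
lidL [0.6264 0.0952 0.1235] 0.6083 0.1772
lidR [0.6866 0.0876 0.1235] 0.6689 0.1777
baseFL [0.5922 0.1351 0.012 ] 0.5692 0.2123
baseFR [0.7217 0.1187 0.012 ] 0.6996 0.2131
tcp 0.6390358027732463 0.1366570243643724
```

{"fn": "move_arm", "kwargs": {
  "rows": [
    {"tx": 0,"ty": 0.003,"tz": 0,"ax": -0.2,"ay": 0,"az": 0.2,"jaw": 255},
    {"tx": 0,"ty": 0,"tz": 0.01,"ax": 0,"ay": 0,"az": 0,"jaw": 255},
    {"tx": 0,"ty": 0,"tz": 0.012,"ax": 0,"ay": 0,"az": 0,"jaw": 255},
    {"tx": 0,"ty": 0,"tz": 0.005,"ax": 0,"ay": 0,"az": 0,"jaw": 255},
    {"tx": 0,"ty": 0,"tz": 0,"ax": 0,"ay": 0,"az": 0,"jaw": 255}
  ]
}}

```text
time: 8.55
tool_pos: [0.6558, 0.0503, 0.1104]
tool_rot: [0.001, 0.752, 0.659, 0.002]
contact_force: [0.5, 0.1, -4.5]
gripper_width: 0.148
```

Run:
```python
from h import *
st(); plan([.6527,.0503,.0813],82.4)
p,R=tool(); t=np.radians(-7.6); ux=np.array([np.cos(t),np.sin(t),0]);uy=np.array([-np.sin(t),np.cos(t),0]); print(p@ux,p@uy)
```

```text
t 8.55 [0.6558 0.0503 0.1104] theta 82.47 F [ 0.5   0.11 -4.53] w 0.148 Ftool [0.16 0.47 4.54]
pos [0.6558 0.0503 0.1104] shift [-0.0004 -0.0032  0.0291] rot [ 0.19 -0.1   0.07]
0.6433863643371005 0.13657502311713182
```

{"fn": "move_arm", "kwargs": {
  "rows": [
    {"tx": 0,"ty": -0.003,"tz": 0,"ax": 0.1,"ay": 0,"az": 0,"jaw": 255},
    {"tx": 0,"ty": 0,"tz": 0.005,"ax": 0,"ay": 0,"az": 0,"jaw": 255},
    {"tx": 0,"ty": 0,"tz": 0,"ax": 0,"ay": 0,"az": 0,"jaw": 255}
  ]
}}

```text
time: 8.85
tool_pos: [0.6524, 0.0507, 0.1047]
tool_rot: [-0.0, 0.752, 0.659, 0.001]
contact_force: [-0.0, 0.4, -4.3]
gripper_width: 0.15
```

```bash
cat >> h.py <<'E'
t_=np.radians(-7.6); ux=np.array([np.cos(t_),np.sin(t_),0]);uy=np.array([-np.sin(t_),np.cos(t_),0])
E
python3 - <<'E'
from h import *
st(); plan([.6527,.0503,.0813],82.4)
p,R=tool(); print(p@ux,p@uy)
f=manip.grab_frame("wrist"); a=cv2.convertScaleAbs(f["color"][:,:,::-1],alpha=1.5)
cv2.imwrite('pics/w8.png',cv2.resize(a[60:320,210:430],None,fx=2.3,fy=2.3,interpolation=cv2.INTER_CUBIC))
E
```

```text
t 8.85 [0.6524 0.0507 0.1047] theta 82.47 F [-0.01  0.43 -4.27] w 0.15 Ftool [ 0.42 -0.07  4.27]
pos [0.6524 0.0507 0.1047] shift [-0.0004  0.0004  0.0234] rot [ 0.05 -0.09  0.07]
0.6399410778465356 0.13655374790075892
```

View pics/w8.png

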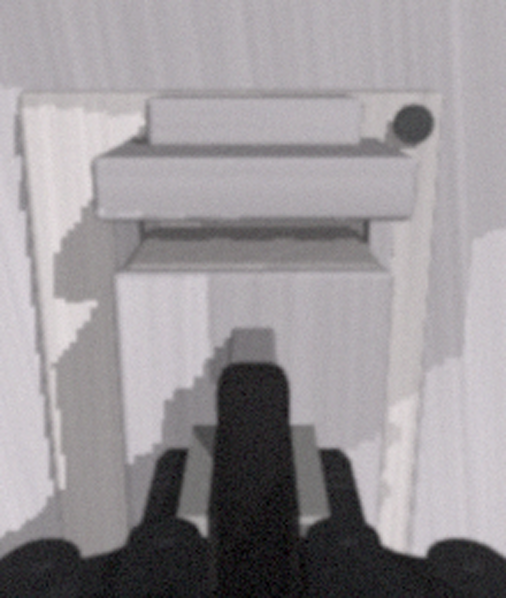

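{"fn": "move_arm", "kwargs": {
  "rows": [
    {"tx": 0,"ty": 0,"tz": 0.006,"ax": 0,"ay": 0,"az": 0,"jaw": 255},
    {"tx": 0,"ty": 0,"tz": 0.006,"ax": 0,"ay": 0,"az": 0,"jaw": 255},
    {"tx": 0,"ty": 0,"tz": 0.004,"ax": 0,"ay": 0,"az": 0,"jaw": 255},
    {"tx": 0,"ty": 0,"tz": 0,"ax": 0,"ay": 0,"az": 0,"jaw": 255}
  ]
}}

```text
time: 9.3
tool_pos: [0.6533, 0.0507, 0.0887]
tool_rot: [0.001, 0.752, 0.659, 0.002]
contact_force: [-0.2, 0.3, -5.1]
gripper_width: 0.149
```

Run:
```python
from h import *
st(); plan([.6527,.0503,.0813],82.4)
p,R=tool(); print(p@ux,p@uy)
```

```text
t 9.3 [0.6533 0.0507 0.0887] theta 82.47 F [-0.25  0.26 -5.06] w 0.149 Ftool [ 0.22 -0.29  5.06]
pos [0.6533 0.0507 0.0887] shift [-0.0005 -0.0005  0.0074] rot [ 0.18 -0.1   0.07]
0.6408349634498453 0.13669168636339815
```

{"fn": "move_arm", "kwargs": {
  "rows": [
    {"tx": 0,"ty": -0.0005,"tz": 0.003,"ax": 0.1,"ay": 0,"az": 0,"jaw": 255},
    {"tx": 0,"ty": 0,"tz": 0.003,"ax": 0,"ay": 0,"az": 0,"jaw": 255},
    {"tx": 0,"ty": 0,"tz": 0.002,"ax": 0,"ay": 0,"az": 0,"jaw": 255},
    {"tx": 0,"ty": 0,"tz": 0,"ax": 0,"ay": 0,"az": 0,"jaw": 255}
  ]
}}

```text
time: 9.7
tool_pos: [0.6535, 0.0508, 0.0816]
tool_rot: [0.0, 0.752, 0.659, 0.002]
contact_force: [0.3, 0.1, -4.2]
gripper_width: 0.15
```

Run:
```python
from h import *
st()
p,R=tool(); print(p@ux,p@uy)
```

```text
t 9.7 [0.6535 0.0508 0.0816] theta 82.47 F [ 0.32  0.14 -4.23] w 0.15 Ftool [0.17 0.29 4.23]
0.6410453490997157 0.13677632817215132
```

{"fn": "move_arm", "kwargs": {
  "rows": [
    {"tx": 0,"ty": 0,"tz": 0.001,"ax": 0,"ay": 0,"az": 0,"jaw": 255},
    {"tx": 0,"ty": 0,"tz": 0.001,"ax": 0,"ay": 0,"az": 0,"jaw": 255}
  ]
}}

```text
time: 9.9
tool_pos: [0.654, 0.0508, 0.0813]
tool_rot: [0.001, 0.752, 0.659, 0.002]
contact_force: [-4.4, -0.1, 4.2]
gripper_width: 0.153
```

{"fn": "move_arm", "kwargs": {
  "rows": [
    {"tx": 0,"ty": 0,"tz": 0,"ax": 0,"ay": 0,"az": 0,"jaw": 200},
    {"tx": 0,"ty": 0,"tz": 0,"ax": 0,"ay": 0,"az": 0,"jaw": 150},
    {"tx": 0,"ty": 0,"tz": 0,"ax": 0,"ay": 0,"az": 0,"jaw": 150},
    {"tx": 0,"ty": 0,"tz": 0,"ax": 0,"ay": 0,"az": 0,"jaw": 150}
  ]
}}

```text
time: 10.3
tool_pos: [0.6565, 0.0507, 0.0837]
tool_rot: [0.003, 0.752, 0.659, 0.004]
contact_force: [0.3, 0.4, 0.0]
gripper_width: 0.408
```

Run:
```python
from h import *
st()
f=manip.grab_frame("wrist"); a=cv2.convertScaleAbs(f["color"][:,:,::-1],alpha=1.5)
cv2.imwrite('pics/w9.png',a)
```

```text
t 10.3 [0.6565 0.0507 0.0837] theta 82.47 F [0.27 0.37 0.03] w 0.408 Ftool [ 0.4   0.22 -0.03]
```

View pics/w9.png

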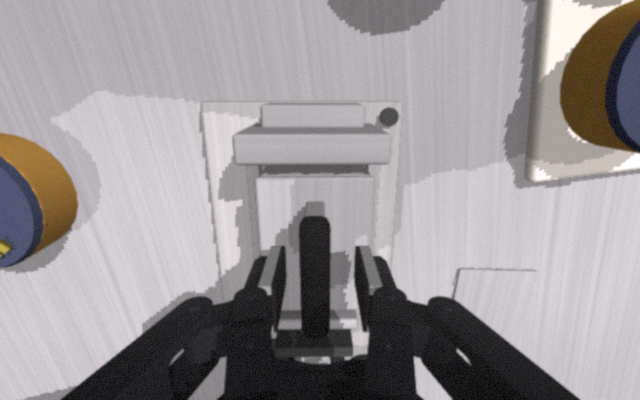

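{"fn": "move_arm", "kwargs": {
  "rows": [
    {"tx": 0,"ty": 0,"tz": -0.02,"ax": 0,"ay": 0,"az": 0,"jaw": 130},
    {"tx": 0,"ty": 0,"tz": -0.03,"ax": 0,"ay": 0,"az": 0,"jaw": 130},
    {"tx": 0,"ty": 0,"tz": -0.045,"ax": 0,"ay": 0,"az": 0,"jaw": 130},
    {"tx": 0,"ty": 0,"tz": -0.045,"ax": 0,"ay": 0,"az": 0,"jaw": 100},
    {"tx": 0,"ty": 0,"tz": -0.03,"ax": 0,"ay": 0,"az": 0,"jaw": 100},
    {"tx": -0.03,"ty": -0.03,"tz": -0.01,"ax": 0,"ay": 0,"az": 0,"jaw": 100},
    {"tx": -0.03,"ty": -0.03,"tz": 0,"ax": 0,"ay": 0,"az": 0,"jaw": 100},
    {"tx": -0.03,"ty": -0.03,"tz": 0,"ax": 0,"ay": 0,"az": 0,"jaw": 100},
    {"tx": -0.03,"ty": -0.03,"tz": 0,"ax": 0,"ay": 0,"az": 0,"jaw": 100},
    {"tx": 0,"ty": 0,"tz": 0,"ax": 0,"ay": 0,"az": 8.5,"jaw": 100},
    {"tx": 0,"ty": 0,"tz": 0,"ax": 0,"ay": 0,"az": 8.5,"jaw": 100},
    {"tx": 0,"ty": 0,"tz": 0,"ax": 0,"ay": 0,"az": 8.5,"jaw": 100}
  ]
}}

```text
time: 11.55
tool_pos: [0.5153, -0.0569, 0.2698]
tool_rot: [0.004, 0.88, 0.475, 0.006]
contact_force: [-0.4, 0.0, -0.2]
gripper_width: 0.609
```

Run:
```python
from h import *
import pickle
st();plan([.5095,-.0763,.24],-7.6)
f=manip.grab_frame("wrist"); a=cv2.convertScaleAbs(f["color"][:,:,::-1],alpha=1.5)
cv2.imwrite('pics/w10.png',a)
f=manip.grab_frame("top"); pickle.dump(f,open('t10.pkl','wb')); a=cv2.convertScaleAbs(f["color"][:,:,::-1],alpha=1.5)
cv2.imwrite('pics/t10.png',cv2.resize(a[140:250,280:440],None,fx=5,fy=5,interpolation=cv2.INTER_CUBIC))
```

```text
t 11.55 [ 0.5153 -0.0569  0.2698] theta 56.75 F [-0.38  0.02 -0.21] w 0.609 Ftool [-0.19 -0.33  0.21]
pos [ 0.5153 -0.0569  0.2698] shift [-0.0196  0.0054  0.0297] rot [ 0.44 -0.71 64.34]
```

View pics/w10.png

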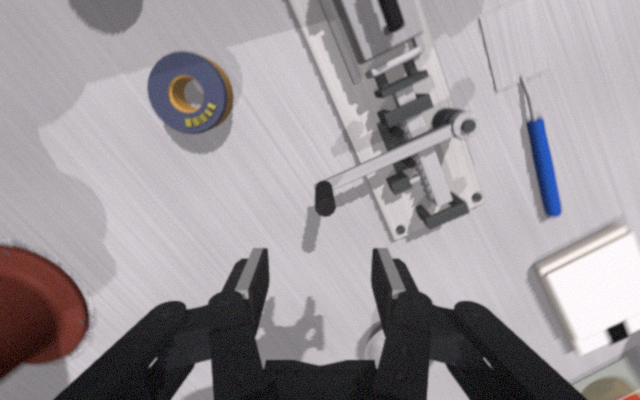

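View pics/t10.png

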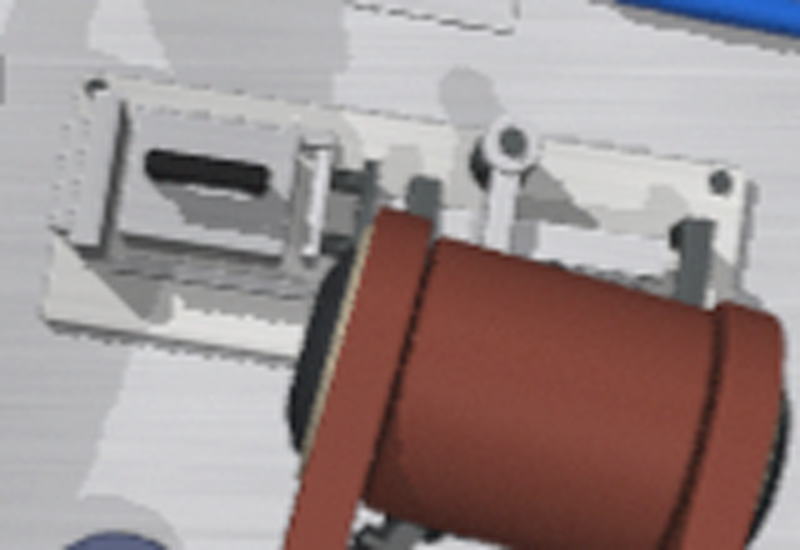

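Run:
```python
from h import *
f=manip.grab_frame("wrist")
cv2.imwrite('pics/w11.png',cv2.resize(f["color"][150:240,280:370,::-1],None,fx=6,fy=6,interpolation=cv2.INTER_CUBIC))
for px in [(326,204),(326,207)]:
    P=ray(f,px,.137); print(P.round(4),(P@ux).round(4),(P@uy).round(4))
```

```text
[ 0.5134 -0.0748  0.137 ] 0.5188 -0.0062
[ 0.5118 -0.0773  0.137 ] 0.5176 -0.0089
```

View pics/w11.png

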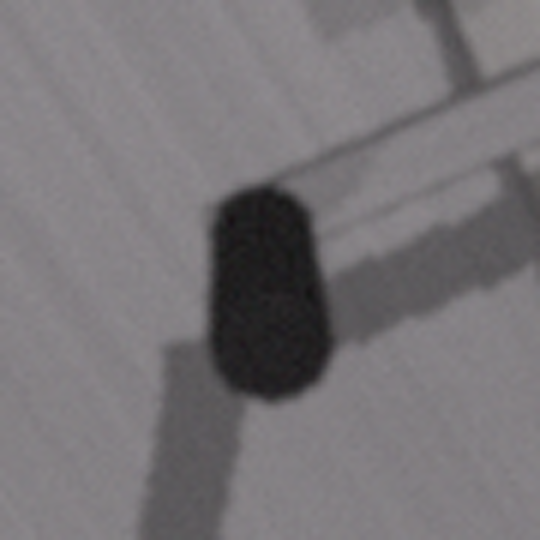

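{"fn": "move_arm", "kwargs": {
  "rows": [
    {"tx": 0,"ty": 0,"tz": 0,"ax": 0.4,"ay": -0.7,"az": 8.5,"jaw": 100},
    {"tx": 0,"ty": 0,"tz": 0,"ax": 0,"ay": 0,"az": 8.5,"jaw": 100},
    {"tx": 0,"ty": 0,"tz": 0,"ax": 0,"ay": 0,"az": 8.5,"jaw": 100},
    {"tx": 0,"ty": 0,"tz": 0,"ax": 0,"ay": 0,"az": 8.5,"jaw": 100},
    {"tx": 0,"ty": 0,"tz": 0,"ax": 0,"ay": 0,"az": 8.5,"jaw": 100},
    {"tx": 0,"ty": 0,"tz": 0,"ax": 0,"ay": 0,"az": 8.5,"jaw": 100},
    {"tx": 0,"ty": 0,"tz": 0,"ax": 0,"ay": 0,"az": 8.5,"jaw": 100},
    {"tx": 0,"ty": 0,"tz": 0,"ax": 0,"ay": 0,"az": 4,"jaw": 100},
    {"tx": 0,"ty": 0,"tz": 0,"ax": 0,"ay": 0,"az": 0,"jaw": 100}
  ]
}}

```text
time: 12.6
tool_pos: [0.517, -0.0552, 0.2691]
tool_rot: [0.004, 0.998, -0.058, 0.0]
contact_force: [0.3, 0.5, 0.4]
gripper_width: 0.608
```

Run:
```python
from h import *
st();plan([.5107,-.0777,.18],-7.6)
```

```text
t 12.6 [ 0.517  -0.0552  0.2691] theta -6.69 F [0.31 0.45 0.43] w 0.608 Ftool [ 0.25 -0.48 -0.43]
pos [ 0.517  -0.0552  0.2691] shift [-0.0037  0.0225  0.0893] rot [ 0.4  -0.03  0.91]
```

{"fn": "move_arm", "kwargs": {
  "rows": [
    {"tx": -0.004,"ty": 0.022,"tz": 0.02,"ax": 0.4,"ay": 0,"az": 0.9,"jaw": 100},
    {"tx": 0,"ty": 0,"tz": 0.03,"ax": 0,"ay": 0,"az": 0,"jaw": 100},
    {"tx": 0,"ty": 0,"tz": 0.02,"ax": 0,"ay": 0,"az": 0,"jaw": 100},
    {"tx": 0,"ty": 0,"tz": 0,"ax": 0,"ay": 0,"az": 0,"jaw": 100}
  ]
}}

```text
time: 13.0
tool_pos: [0.5119, -0.0772, 0.1989]
tool_rot: [0.0, 0.998, -0.058, 0.002]
contact_force: [-0.2, -0.0, -0.5]
gripper_width: 0.605
```

Run:
```python
from h import *
st();plan([.5107,-.0777,.087],-7.6)
f=manip.grab_frame("wrist"); cv2.imwrite('pics/w12.png',f["color"][:,:,::-1])
```

```text
t 13.0 [ 0.5119 -0.0772  0.1989] theta -6.65 F [-0.24 -0.03 -0.51] w 0.605 Ftool [-0.23  0.06  0.51]
pos [ 0.5119 -0.0772  0.1989] shift [-0.0016  0.0006  0.1119] rot [ 0.02 -0.26  0.95]
```

View pics/w12.png

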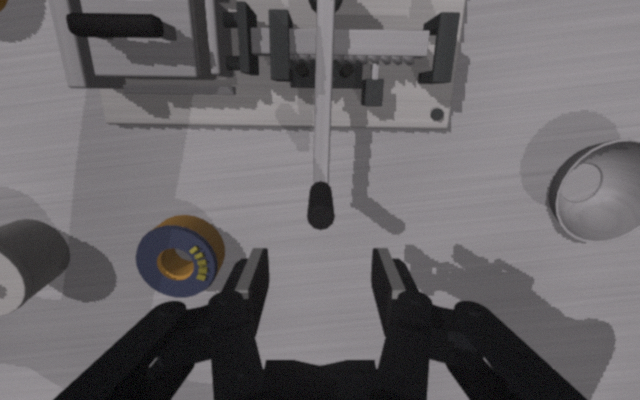

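{"fn": "move_arm", "kwargs": {
  "rows": [
    {"tx": -0.001,"ty": 0,"tz": 0.02,"ax": 0,"ay": 0,"az": 0.9,"jaw": 100},
    {"tx": 0,"ty": 0,"tz": 0.025,"ax": 0,"ay": 0,"az": 0,"jaw": 100},
    {"tx": 0,"ty": 0,"tz": 0.005,"ax": 0,"ay": 0,"az": 0,"jaw": 100},
    {"tx": 0,"ty": 0,"tz": 0,"ax": 0,"ay": 0,"az": 0,"jaw": 100}
  ]
}}

```text
time: 13.45
tool_pos: [0.5162, -0.0779, 0.1566]
tool_rot: [0.002, 0.998, -0.062, 0.008]
contact_force: [0.0, 0.1, 1.1]
gripper_width: 0.609
```

Run:
```python
from h import *
st();plan([.5107,-.0777,.087],-7.6)
f=manip.grab_frame("wrist"); cv2.imwrite('pics/w13.png',f["color"][:,:,::-1])
for px in [(320,243),(320,250)]:
    P=ray(f,px,.137);print(P)
```

```text
t 13.45 [ 0.5162 -0.0779  0.1566] theta -7.15 F [0.   0.14 1.11] w 0.609 Ftool [ 0.   -0.13 -1.11]
pos [ 0.5162 -0.0779  0.1566] shift [-0.0067  0.0003  0.0694] rot [ 0.13 -0.98  0.44]
[ 0.51698513 -0.07821014  0.137     ]
[ 0.5125518  -0.07765856  0.137     ]
```

View pics/w13.png

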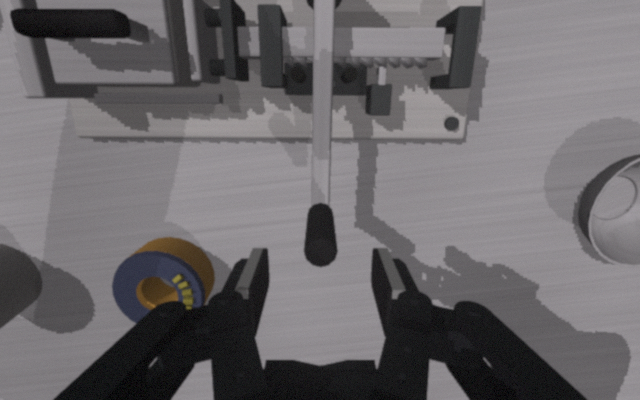

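{"fn": "move_arm", "kwargs": {
  "rows": [
    {"tx": -0.005,"ty": 0,"tz": 0,"ax": 0,"ay": -1,"az": 0.4,"jaw": 100},
    {"tx": -0.001,"ty": 0,"tz": 0.02,"ax": 0,"ay": 0,"az": 0,"jaw": 100},
    {"tx": -0.001,"ty": 0,"tz": 0.02,"ax": 0,"ay": 0,"az": 0,"jaw": 100},
    {"tx": -0.001,"ty": 0,"tz": 0.015,"ax": 0,"ay": 0,"az": 0,"jaw": 100},
    {"tx": 0,"ty": 0,"tz": 0.005,"ax": 0,"ay": 0,"az": 0,"jaw": 100},
    {"tx": 0,"ty": 0,"tz": 0,"ax": 0,"ay": 0,"az": 0,"jaw": 100}
  ]
}}

```text
time: 14.1
tool_pos: [0.5134, -0.0785, 0.1046]
tool_rot: [0.003, 0.998, -0.066, 0.006]
contact_force: [-0.6, 0.0, 0.4]
gripper_width: 0.607
```

Run:
```python
from h import *
st();plan([.512,-.0777,.087],-7.6)
f=manip.grab_frame("wrist"); cv2.imwrite('pics/w14.png',f["color"][:,:,::-1])
```

```text
t 14.1 [ 0.5134 -0.0785  0.1046] theta -7.52 F [-0.58  0.    0.41] w 0.607 Ftool [-0.57  0.08 -0.42]
pos [ 0.5134 -0.0785  0.1046] shift [-0.0017 -0.0007  0.0176] rot [ 0.27 -0.67  0.08]
```

View pics/w14.png

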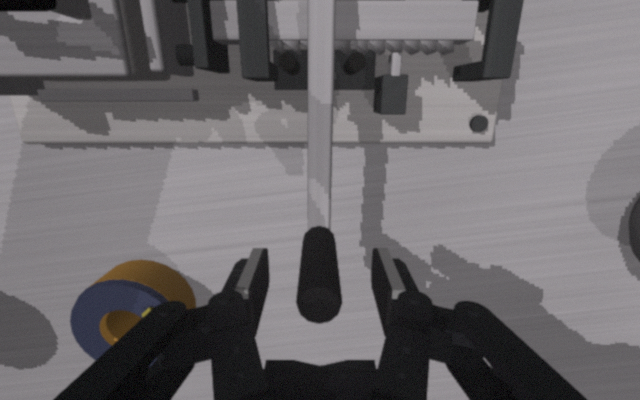

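{"fn": "move_arm", "kwargs": {
  "rows": [
    {"tx": -0.001,"ty": -0.0005,"tz": 0.008,"ax": 0.2,"ay": -0.6,"az": 0,"jaw": 100},
    {"tx": 0,"ty": 0,"tz": 0.008,"ax": 0,"ay": 0,"az": 0,"jaw": 120},
    {"tx": 0,"ty": 0,"tz": 0,"ax": 0,"ay": 0,"az": 0,"jaw": 160},
    {"tx": 0,"ty": 0,"tz": 0,"ax": 0,"ay": 0,"az": 0,"jaw": 190},
    {"tx": 0,"ty": 0,"tz": 0,"ax": 0,"ay": 0,"az": 0,"jaw": 255},
    {"tx": 0,"ty": 0,"tz": 0,"ax": 0,"ay": 0,"az": 0,"jaw": 255},
    {"tx": 0,"ty": 0,"tz": 0,"ax": 0,"ay": 0,"az": 0,"jaw": 255}
  ]
}}

```text
time: 14.85
tool_pos: [0.5143, -0.0783, 0.0902]
tool_rot: [0.001, 0.998, -0.065, 0.002]
contact_force: [0.9, -0.6, -0.2]
gripper_width: 0.216
```

Run:
```python
from h import *
st();p,R=tool();print(p@ux,p@uy);plan([.512,-.0777,.087],-7.6)
f=manip.grab_frame("wrist"); cv2.imwrite('pics/w15.png',f["color"][:,:,::-1])
```

```text
t 14.85 [ 0.5143 -0.0783  0.0902] theta -7.51 F [ 0.92 -0.57 -0.17] w 0.216 Ftool [0.99 0.44 0.17]
0.5201737691166227 -0.009632800765545962
pos [ 0.5143 -0.0783  0.0902] shift [-0.0024 -0.0003  0.0032] rot [ 0.08 -0.25  0.09]
```

View pics/w15.png

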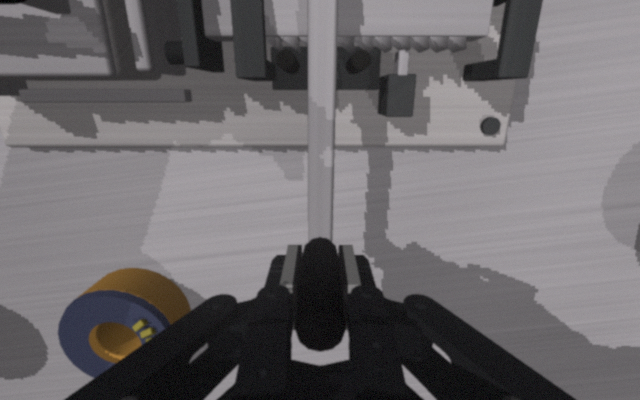

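{"fn": "move_arm", "kwargs": {
  "rows": [
    {"tx": 0,"ty": 0.0025,"tz": 0,"ax": 0,"ay": 0,"az": -0.86,"jaw": 255},
    {"tx": 0,"ty": 0.0025,"tz": 0,"ax": 0,"ay": 0,"az": -0.86,"jaw": 255}
  ]
}}

```text
time: 15.1
tool_pos: [0.5137, -0.083, 0.0902]
tool_rot: [0.0, 0.999, -0.049, 0.002]
contact_force: [-0.0, 1.2, -1.0]
gripper_width: 0.218
```

```bash
cat >> h.py <<'E'
def lv(clampO=(.6411,.039)):
    s=manip.state(); p,R=tool(s); d=np.array([p@ux-clampO[0]-.042,p@uy-clampO[1]+.05])
    F=R.T@s['contact_force']
    print('t',round(s['time'],2),'r %.4f ang %.4f (mm %.1f)'%(np.hypot(*d),np.arctan2(d[1],-d[0]),167*np.arctan2(d[1],-d[0])),'z %.4f'%p[2],'th %.2f'%np.degrees(np.arctan2(R[1,0],R[0,0])),'Ft',F.round(1),'tilt',(np.degrees(R[:2,2])).round(1),'w',round(s['gripper_width'],3))
E
python3 -c "
from h import *
lv()"
```

```text
t 15.1 r 0.1630 ang -0.0206 (mm -3.4) z 0.0902 th -5.67 Ft [-0.1 -1.2  1. ] tilt [ 0.2 -0.1] w 0.218
```

{"fn": "move_arm", "kwargs": {
  "rows": [
    {"tx": 0,"ty": 0.003,"tz": 0,"ax": 0,"ay": 0,"az": -1,"jaw": 255},
    {"tx": 0,"ty": 0.003,"tz": 0,"ax": 0,"ay": 0,"az": -1,"jaw": 255}
  ]
}}

```text
time: 15.3
tool_pos: [0.5131, -0.0893, 0.0902]
tool_rot: [0.0, 1.0, -0.03, 0.002]
contact_force: [1.0, -0.0, -0.4]
gripper_width: 0.22
```

{"fn": "move_arm", "kwargs": {
  "rows": [
    {"tx": 0,"ty": 0.003,"tz": 0,"ax": 0,"ay": 0,"az": -1,"jaw": 255}
  ]
}}

```text
time: 15.4
tool_pos: [0.5129, -0.0925, 0.0902]
tool_rot: [0.0, 1.0, -0.021, 0.002]
contact_force: [1.5, 1.6, -0.4]
gripper_width: 0.218
```

{"fn": "move_arm", "kwargs": {
  "rows": [
    {"tx": 0,"ty": 0.003,"tz": 0,"ax": 0,"ay": 0,"az": -1,"jaw": 255}
  ]
}}

```text
time: 15.5
tool_pos: [0.5128, -0.0957, 0.0902]
tool_rot: [0.0, 1.0, -0.011, 0.002]
contact_force: [1.0, 2.2, -0.0]
gripper_width: 0.219
```

{"fn": "move_arm", "kwargs": {
  "rows": [
    {"tx": 0,"ty": 0.003,"tz": 0,"ax": 0,"ay": 0,"az": -1,"jaw": 255}
  ]
}}

```text
time: 15.6
tool_pos: [0.5127, -0.0988, 0.0902]
tool_rot: [-0.0, 1.0, -0.002, 0.002]
contact_force: [-0.2, 3.8, 0.1]
gripper_width: 0.218
```

```bash
python3 -c "
from h import *
lv()"
```

```text
t 15.6 r 0.1630 ang -0.1176 (mm -19.6) z 0.0902 th -0.21 Ft [-0.3 -3.8 -0.1] tilt [0.3 0. ] w 0.218
```

{"fn": "move_arm", "kwargs": {
  "rows": [
    {"tx": 0,"ty": 0.0015,"tz": 0,"ax": 0,"ay": 0,"az": -0.5,"jaw": 255}
  ]
}}

```text
time: 15.7
tool_pos: [0.5126, -0.1, 0.0901]
tool_rot: [-0.001, 1.0, 0.003, 0.002]
contact_force: [1.3, 5.1, 0.7]
gripper_width: 0.217
```

{"fn": "move_arm", "kwargs": {
  "rows": [
    {"tx": 0,"ty": 0.0015,"tz": 0,"ax": 0,"ay": 0,"az": -0.5,"jaw": 255}
  ]
}}

```text
time: 15.8
tool_pos: [0.5126, -0.1007, 0.0901]
tool_rot: [-0.002, 1.0, 0.007, 0.002]
contact_force: [0.4, 7.2, 1.2]
gripper_width: 0.217
```

{"fn": "move_arm", "kwargs": {
  "rows": [
    {"tx": 0,"ty": 0.0015,"tz": 0,"ax": 0,"ay": 0,"az": -0.2,"jaw": 255}
  ]
}}

```text
time: 15.9
tool_pos: [0.5126, -0.1013, 0.0901]
tool_rot: [-0.003, 1.0, 0.009, 0.002]
contact_force: [0.1, 8.3, 0.7]
gripper_width: 0.218
```

```bash
python3 -c "
from h import *
lv()
f=manip.grab_frame('wrist'); cv2.imwrite('pics/w16.png',cv2.convertScaleAbs(f['color'][:,:,::-1],alpha=1.5))
"
```

```text
t 15.9 r 0.1631 ang -0.1328 (mm -22.2) z 0.0901 th 1.03 Ft [ 0.2 -8.3 -0.6] tilt [0.2 0.4] w 0.218
```

View pics/w16.png

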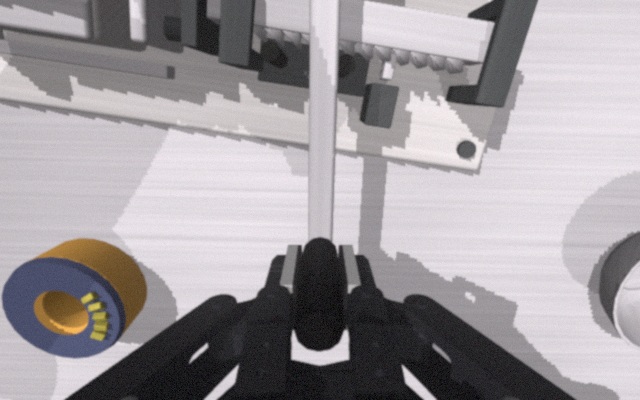

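{"fn": "move_arm", "kwargs": {
  "rows": [
    {"tx": 0,"ty": 0.0015,"tz": 0,"ax": 0,"ay": 0,"az": -0.1,"jaw": 255}
  ]
}}

```text
time: 16.05
tool_pos: [0.5126, -0.1016, 0.09]
tool_rot: [-0.005, 1.0, 0.01, 0.002]
contact_force: [0.2, 8.3, 0.6]
gripper_width: 0.22
```

{"fn": "move_arm", "kwargs": {
  "rows": [
    {"tx": 0,"ty": -0.003,"tz": 0,"ax": 0,"ay": 0,"az": 1,"jaw": 255},
    {"tx": 0,"ty": -0.003,"tz": 0,"ax": 0,"ay": 0,"az": 1,"jaw": 255},
    {"tx": 0,"ty": -0.003,"tz": 0,"ax": 0,"ay": 0,"az": 1,"jaw": 255},
    {"tx": 0,"ty": -0.003,"tz": 0,"ax": 0,"ay": 0,"az": 1,"jaw": 255},
    {"tx": 0,"ty": -0.003,"tz": 0,"ax": 0,"ay": 0,"az": 1,"jaw": 255}
  ]
}}

```text
time: 16.55
tool_pos: [0.5132, -0.0888, 0.0903]
tool_rot: [-0.001, 0.999, -0.035, 0.002]
contact_force: [1.6, -2.7, -1.7]
gripper_width: 0.216
```

```bash
python3 -c "
from h import *
lv()"
```

```text
t 16.55 r 0.1629 ang -0.0561 (mm -9.4) z 0.0903 th -4.04 Ft [1.7 2.6 1.7] tilt [0.3 0.1] w 0.216
```

{"fn": "move_arm", "kwargs": {
  "rows": [
    {"tx": 0,"ty": -0.003,"tz": 0,"ax": 0,"ay": 0,"az": 1,"jaw": 255},
    {"tx": 0,"ty": -0.003,"tz": 0,"ax": 0,"ay": 0,"az": 1,"jaw": 255},
    {"tx": 0,"ty": -0.003,"tz": 0,"ax": 0,"ay": 0,"az": 1,"jaw": 255},
    {"tx": 0,"ty": -0.003,"tz": 0,"ax": 0,"ay": 0,"az": 1,"jaw": 255},
    {"tx": 0,"ty": -0.003,"tz": 0,"ax": 0,"ay": 0,"az": 1,"jaw": 255}
  ]
}}

```text
time: 17.05
tool_pos: [0.5151, -0.0735, 0.0903]
tool_rot: [-0.0, 0.997, -0.083, 0.003]
contact_force: [1.3, -2.0, -2.7]
gripper_width: 0.221
```

```bash
python3 -c "
from h import *
lv()"
```

```text
t 17.05 r 0.1629 ang 0.0385 (mm 6.4) z 0.0903 th -9.47 Ft [1.6 1.8 2.7] tilt [0.3 0. ] w 0.221
```

{"fn": "move_arm", "kwargs": {
  "rows": [
    {"tx": 0,"ty": -0.003,"tz": 0,"ax": 0,"ay": 0,"az": 1,"jaw": 255},
    {"tx": 0,"ty": -0.003,"tz": 0,"ax": 0,"ay": 0,"az": 1,"jaw": 255}
  ]
}}

```text
time: 17.25
tool_pos: [0.5164, -0.0668, 0.0902]
tool_rot: [-0.001, 0.995, -0.102, 0.003]
contact_force: [3.7, -0.4, -2.5]
gripper_width: 0.22
```

{"fn": "move_arm", "kwargs": {
  "rows": [
    {"tx": 0,"ty": -0.002,"tz": 0,"ax": 0,"ay": 0,"az": 0.7,"jaw": 255}
  ]
}}

```text
time: 17.35
tool_pos: [0.5169, -0.0645, 0.0902]
tool_rot: [-0.001, 0.994, -0.108, 0.003]
contact_force: [1.6, -3.2, -2.3]
gripper_width: 0.224
```

```bash
python3 -c "
from h import *
lv()"
```

```text
t 17.35 r 0.1629 ang 0.0948 (mm 15.8) z 0.0902 th -12.45 Ft [2.2 2.7 2.3] tilt [0.3 0. ] w 0.224
```

{"fn": "move_arm", "kwargs": {
  "rows": [
    {"tx": 0,"ty": -0.0015,"tz": 0,"ax": 0,"ay": 0,"az": 0.5,"jaw": 255}
  ]
}}

```text
time: 17.45
tool_pos: [0.5172, -0.063, 0.0902]
tool_rot: [-0.0, 0.994, -0.113, 0.003]
contact_force: [1.4, -3.3, -3.4]
gripper_width: 0.218
```

{"fn": "move_arm", "kwargs": {
  "rows": [
    {"tx": 0,"ty": -0.0015,"tz": 0,"ax": 0,"ay": 0,"az": 0.5,"jaw": 255}
  ]
}}

```text
time: 17.55
tool_pos: [0.5176, -0.0616, 0.0903]
tool_rot: [-0.0, 0.993, -0.118, 0.003]
contact_force: [1.2, -2.6, -2.6]
gripper_width: 0.221
```

{"fn": "move_arm", "kwargs": {
  "rows": [
    {"tx": 0,"ty": -0.0015,"tz": 0,"ax": 0,"ay": 0,"az": 0.3,"jaw": 255}
  ]
}}

```text
time: 17.65
tool_pos: [0.518, -0.0602, 0.0903]
tool_rot: [-0.0, 0.993, -0.121, 0.003]
contact_force: [1.4, -4.4, -2.8]
gripper_width: 0.215
```

```bash
python3 -c "
from h import *
lv()"
```

```text
t 17.65 r 0.1629 ang 0.1219 (mm 20.4) z 0.0903 th -13.88 Ft [2.4 4.  2.8] tilt [ 0.3 -0. ] w 0.215
```

{"fn": "move_arm", "kwargs": {
  "rows": [
    {"tx": 0,"ty": -0.0015,"tz": 0,"ax": 0,"ay": 0,"az": 0.2,"jaw": 255}
  ]
}}

```text
time: 17.75
tool_pos: [0.5182, -0.0591, 0.0902]
tool_rot: [0.0, 0.992, -0.123, 0.003]
contact_force: [1.0, -5.5, -2.9]
gripper_width: 0.223
```

{"fn": "move_arm", "kwargs": {
  "rows": [
    {"tx": 0,"ty": -0.0015,"tz": 0,"ax": 0,"ay": 0,"az": 0.2,"jaw": 255}
  ]
}}

```text
time: 17.85
tool_pos: [0.5185, -0.0583, 0.0902]
tool_rot: [0.001, 0.992, -0.125, 0.003]
contact_force: [0.5, -7.1, -3.1]
gripper_width: 0.218
```

```bash
python3 -c "
from h import *
lv()
f=manip.grab_frame('wrist'); cv2.imwrite('pics/w17.png',cv2.convertScaleAbs(f['color'][:,:,::-1],alpha=1.5))
"
```

```text
t 17.85 r 0.1629 ang 0.1344 (mm 22.4) z 0.0902 th -14.36 Ft [2.2 6.8 3.1] tilt [ 0.3 -0.2] w 0.218
```

View pics/w17.png

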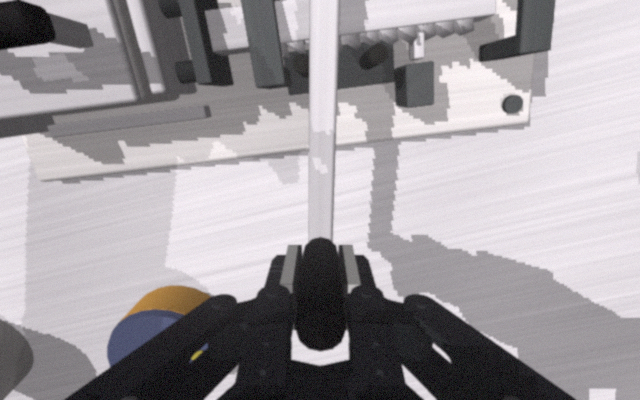

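{"fn": "move_arm", "kwargs": {
  "rows": [
    {"tx": 0,"ty": -0.0015,"tz": 0,"ax": 0,"ay": 0,"az": 0.1,"jaw": 255}
  ]
}}

```text
time: 18.0
tool_pos: [0.5186, -0.0577, 0.0902]
tool_rot: [0.002, 0.992, -0.126, 0.002]
contact_force: [-0.4, -8.2, -2.7]
gripper_width: 0.215
```

```bash
python3 -c "
from h import *
import pickle
lv()
f=manip.grab_frame('top'); pickle.dump(f,open('t18.pkl','wb')); a=cv2.convertScaleAbs(f['color'][:,:,::-1],alpha=1.5)
cv2.imwrite('pics/t18.png',cv2.resize(a[140:250,280:440],None,fx=5,fy=5,interpolation=cv2.INTER_CUBIC))
f=manip.grab_frame('scene'); pickle.dump(f,open('s18.pkl','wb')); a=cv2.convertScaleAbs(f['color'][:,:,::-1],alpha=1.5)
cv2.imwrite('pics/s18.png',cv2.resize(a[170:270,220:360],None,fx=5,fy=5,interpolation=cv2.INTER_CUBIC))
"
```

```text
t 18.0 r 0.1629 ang 0.1380 (mm 23.0) z 0.0902 th -14.51 Ft [1.7 8.  2.7] tilt [ 0.2 -0.3] w 0.215
```

View pics/t18.png

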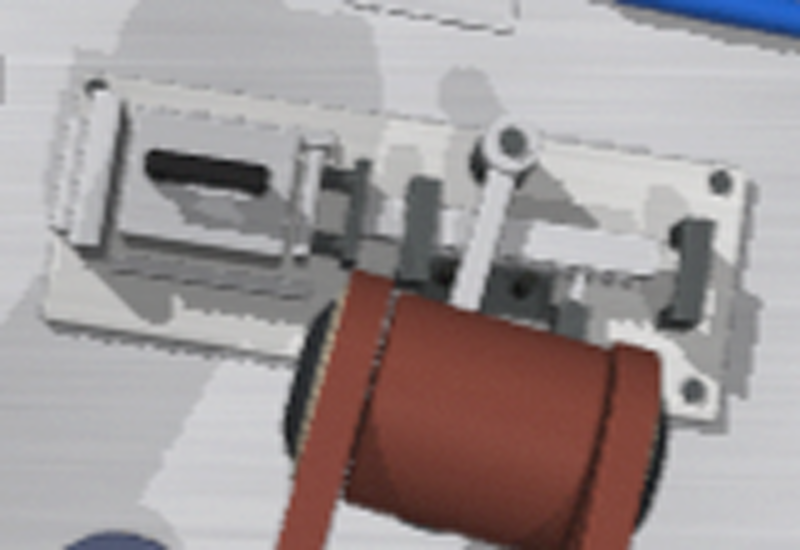

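View pics/s18.png

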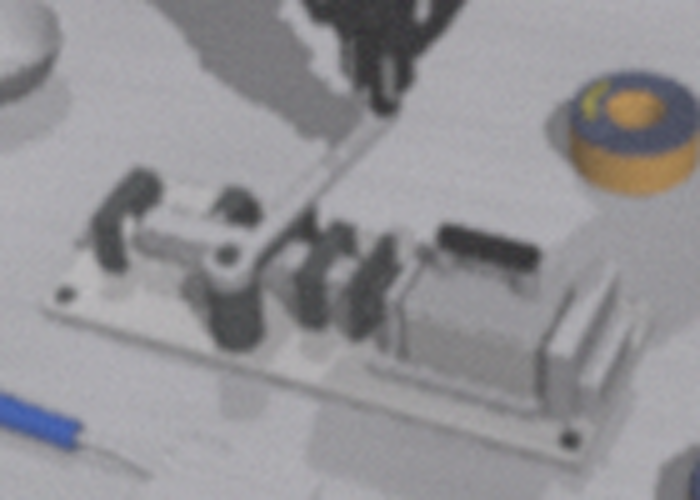

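```bash
cat >> h.py <<'E'
def headshift(ref,img,box=(346,170,358,187),v=False):
    s=8
    up=lambda a:cv2.resize(cv2.cvtColor(a,cv2.COLOR_BGR2GRAY),None,fx=s,fy=s,interpolation=cv2.INTER_CUBIC)
    R,I=up(ref),up(img); x0,y0,x1,y1=[k*s for k in box]
    T=R[y0:y1,x0:x1]; m=10*s
    res=cv2.matchTemplate(I[y0-m:y1+m,x0-m:x1+m],T,cv2.TM_CCOEFF_NORMED)
    _,mx,_,loc=cv2.minMaxLoc(res); return (loc[0]-m)/s,(loc[1]-m)/s,mx
E
python3 - <<'E'
from h import *
import pickle
a0=cv2.imread('pics/top0.png'); a1=pickle.load(open('t10.pkl','rb'))['color'][:,:,::-1].copy(); f=pickle.load(open('t18.pkl','rb')); a2=f['color'][:,:,::-1].copy()
for b in [(349,170,358,186),(340,168,356,182)]:
  for n,r,i in(('0-10',a0,a1),('10-18',a1,a2),('0-18',a0,a2)): print(n,headshift(r,i,b))
print('fixed',headshift(a1,a2,(356,172,369,186)))
p=ray(f,(350,178),.062);q=ray(f,(351,178),.062);print('mm/px',(q-p)*1000)
for img,n in((a0,'0'),(a1,'10'),(a2,'18')):
    g=cv2.cvtColor(img,cv2.COLOR_BGR2GRAY); print(n,g[173:175,336:362].mean(0).round().astype(int).tolist())
E
```

```text
0-10 (-0.125, -0.125, 0.8714133501052856)
10-18 (-1.75, -0.375, 0.8581027388572693)
0-18 (-1.5, -0.25, 0.9579940438270569)
0-10 (0.125, 0.0, 0.941166877746582)
10-18 (-1.625, -0.25, 0.9258249998092651)
0-18 (-1.625, -0.125, 0.8917899131774902)
fixed (0.125, -0.25, 0.7393283843994141)
mm/px [ 0.04869066 -2.5022319   0.        ]
0 [136, 130, 121, 120, 121, 120, 116, 120, 134, 112, 62, 58, 63, 70, 84, 88, 79, 56, 56, 80, 110, 116, 116, 117, 117, 116]
10 [122, 124, 109, 78, 87, 96, 112, 128, 144, 120, 63, 62, 67, 74, 90, 96, 84, 54, 57, 86, 118, 126, 126, 126, 125, 125]
18 [121, 122, 107, 76, 86, 105, 127, 108, 68, 44, 50, 62, 70, 78, 78, 56, 52, 62, 102, 134, 134, 124, 124, 124, 124, 123]
```

{"fn": "move_arm", "kwargs": {
  "rows": [
    {"tx": 0,"ty": 0.004,"tz": 0,"ax": 0,"ay": 0,"az": -1.3,"jaw": 255},
    {"tx": 0,"ty": 0.004,"tz": 0,"ax": 0,"ay": 0,"az": -1.4,"jaw": 255},
    {"tx": 0,"ty": 0.004,"tz": 0,"ax": 0,"ay": 0,"az": -1.4,"jaw": 255},
    {"tx": 0,"ty": 0.004,"tz": 0,"ax": 0,"ay": 0,"az": -1.4,"jaw": 255},
    {"tx": 0,"ty": 0.004,"tz": 0,"ax": 0,"ay": 0,"az": -1.4,"jaw": 255},
    {"tx": 0,"ty": 0.004,"tz": 0,"ax": 0,"ay": 0,"az": -1.4,"jaw": 255},
    {"tx": 0,"ty": 0.004,"tz": 0,"ax": 0,"ay": 0,"az": -1.4,"jaw": 255},
    {"tx": 0,"ty": 0.003,"tz": 0,"ax": 0,"ay": 0,"az": -1,"jaw": 255}
  ]
}}

```text
time: 18.9
tool_pos: [0.5135, -0.0854, 0.0902]
tool_rot: [-0.003, 0.999, -0.032, 0.003]
contact_force: [1.0, -1.4, -1.8]
gripper_width: 0.218
```

```bash
python3 -c "
from h import *
lv()"
```

```text
t 18.9 r 0.1629 ang -0.0352 (mm -5.9) z 0.0902 th -3.72 Ft [1.1 1.3 1.8] tilt [0.3 0.4] w 0.218
```

{"fn": "move_arm", "kwargs": {
  "rows": [
    {"tx": 0,"ty": 0.004,"tz": 0,"ax": 0,"ay": 0,"az": -0.8,"jaw": 255},
    {"tx": 0,"ty": 0.004,"tz": 0,"ax": 0,"ay": 0,"az": -0.9,"jaw": 255},
    {"tx": 0,"ty": 0.003,"tz": 0,"ax": 0,"ay": 0,"az": -0.9,"jaw": 255}
  ]
}}

```text
time: 19.2
tool_pos: [0.5128, -0.0961, 0.0902]
tool_rot: [-0.004, 1.0, -0.008, 0.003]
contact_force: [1.2, 1.4, -2.3]
gripper_width: 0.217
```

{"fn": "move_arm", "kwargs": {
  "rows": [
    {"tx": 0,"ty": 0.002,"tz": 0,"ax": 0,"ay": 0,"az": -0.5,"jaw": 255}
  ]
}}

```text
time: 19.3
tool_pos: [0.5127, -0.0979, 0.0902]
tool_rot: [-0.005, 1.0, -0.003, 0.003]
contact_force: [0.9, 2.8, -0.9]
gripper_width: 0.221
```

{"fn": "move_arm", "kwargs": {
  "rows": [
    {"tx": 0,"ty": 0.002,"tz": 0,"ax": 0,"ay": 0,"az": -0.4,"jaw": 255}
  ]
}}

```text
time: 19.4
tool_pos: [0.5127, -0.0992, 0.0901]
tool_rot: [-0.006, 1.0, 0.001, 0.003]
contact_force: [-0.5, 6.5, 0.3]
gripper_width: 0.218
```

{"fn": "move_arm", "kwargs": {
  "rows": [
    {"tx": 0,"ty": 0.0015,"tz": 0,"ax": -0.3,"ay": 0,"az": -0.2,"jaw": 255}
  ]
}}

```text
time: 19.5
tool_pos: [0.5126, -0.0998, 0.0901]
tool_rot: [-0.004, 1.0, 0.003, 0.003]
contact_force: [0.1, 6.0, 0.4]
gripper_width: 0.216
```

{"fn": "move_arm", "kwargs": {
  "rows": [
    {"tx": 0,"ty": 0.0015,"tz": 0,"ax": -0.3,"ay": 0,"az": -0.2,"jaw": 255}
  ]
}}

```text
time: 19.6
tool_pos: [0.5126, -0.1001, 0.0901]
tool_rot: [-0.003, 1.0, 0.005, 0.003]
contact_force: [0.9, 6.2, -0.1]
gripper_width: 0.215
```

```bash
python3 -c "
from h import *
lv()"
```

```text
t 19.6 r 0.1630 ang -0.1259 (mm -21.0) z 0.0901 th 0.55 Ft [ 0.9 -6.2  0.2] tilt [0.3 0.4] w 0.215
```

{"fn": "move_arm", "kwargs": {
  "rows": [
    {"tx": 0,"ty": 0.0025,"tz": 0,"ax": 0,"ay": 0,"az": -0.2,"jaw": 255}
  ]
}}

```text
time: 19.7
tool_pos: [0.5126, -0.101, 0.09]
tool_rot: [-0.005, 1.0, 0.007, 0.002]
contact_force: [0.2, 9.1, -0.0]
gripper_width: 0.221
```

{"fn": "move_arm", "kwargs": {
  "rows": [
    {"tx": 0,"ty": -0.004,"tz": 0,"ax": -0.3,"ay": 0,"az": 1.2,"jaw": 255},
    {"tx": 0,"ty": -0.004,"tz": 0,"ax": 0,"ay": 0,"az": 1.3,"jaw": 255},
    {"tx": 0,"ty": -0.004,"tz": 0,"ax": 0,"ay": 0,"az": 1.3,"jaw": 255},
    {"tx": 0,"ty": -0.004,"tz": 0,"ax": 0,"ay": 0,"az": 1.3,"jaw": 255}
  ]
}}

```text
time: 20.1
tool_pos: [0.5134, -0.0871, 0.0903]
tool_rot: [0.0, 0.999, -0.038, 0.003]
contact_force: [0.8, -3.0, -1.8]
gripper_width: 0.219
```

{"fn": "move_arm", "kwargs": {
  "rows": [
    {"tx": 0,"ty": -0.004,"tz": 0,"ax": 0,"ay": 0,"az": 1.3,"jaw": 255},
    {"tx": 0,"ty": -0.004,"tz": 0,"ax": 0,"ay": 0,"az": 1.3,"jaw": 255},
    {"tx": 0,"ty": -0.004,"tz": 0,"ax": 0,"ay": 0,"az": 1.3,"jaw": 255}
  ]
}}

```text
time: 20.4
tool_pos: [0.5145, -0.077, 0.0902]
tool_rot: [0.002, 0.997, -0.073, 0.003]
contact_force: [1.1, -2.8, -2.3]
gripper_width: 0.22
```

```bash
python3 -c "
from h import *
lv()"
```

```text
t 20.4 r 0.1629 ang 0.0166 (mm 2.8) z 0.0902 th -8.32 Ft [1.5 2.6 2.3] tilt [ 0.3 -0.3] w 0.22
```

{"fn": "move_arm", "kwargs": {
  "rows": [
    {"tx": 0,"ty": -0.004,"tz": 0,"ax": 0.2,"ay": 0,"az": 1.2,"jaw": 255},
    {"tx": 0,"ty": -0.004,"tz": 0,"ax": 0,"ay": 0,"az": 1.2,"jaw": 255},
    {"tx": 0,"ty": -0.004,"tz": 0,"ax": 0,"ay": 0,"az": 1.2,"jaw": 255}
  ]
}}

```text
time: 20.7
tool_pos: [0.5166, -0.0658, 0.0902]
tool_rot: [0.001, 0.994, -0.105, 0.003]
contact_force: [0.9, -2.9, -1.2]
gripper_width: 0.215
```

{"fn": "move_arm", "kwargs": {
  "rows": [
    {"tx": 0,"ty": -0.003,"tz": 0,"ax": 0,"ay": 0,"az": 0.8,"jaw": 255}
  ]
}}

```text
time: 20.8
tool_pos: [0.5172, -0.0631, 0.0902]
tool_rot: [0.002, 0.994, -0.113, 0.003]
contact_force: [0.1, -3.7, -2.0]
gripper_width: 0.22
```

{"fn": "move_arm", "kwargs": {
  "rows": [
    {"tx": 0,"ty": -0.002,"tz": 0,"ax": 0,"ay": 0,"az": 0.6,"jaw": 255}
  ]
}}

```text
time: 20.9
tool_pos: [0.5177, -0.0613, 0.0902]
tool_rot: [0.002, 0.993, -0.118, 0.003]
contact_force: [0.1, -4.3, -1.6]
gripper_width: 0.214
```

{"fn": "move_arm", "kwargs": {
  "rows": [
    {"tx": 0,"ty": -0.002,"tz": 0,"ax": 0,"ay": 0,"az": 0.4,"jaw": 255}
  ]
}}

```text
time: 21.0
tool_pos: [0.5181, -0.0596, 0.0902]
tool_rot: [0.003, 0.992, -0.122, 0.003]
contact_force: [0.5, -5.0, -1.3]
gripper_width: 0.219
```

```bash
python3 -c "
from h import *
lv()"
```

```text
t 21.0 r 0.1629 ang 0.1260 (mm 21.0) z 0.0902 th -14.05 Ft [1.7 4.7 1.4] tilt [ 0.3 -0.3] w 0.219
```

{"fn": "move_arm", "kwargs": {
  "rows": [
    {"tx": 0,"ty": -0.0015,"tz": 0,"ax": 0,"ay": 0,"az": 0.2,"jaw": 255}
  ]
}}

```text
time: 21.1
tool_pos: [0.5184, -0.0586, 0.0902]
tool_rot: [0.003, 0.992, -0.124, 0.003]
contact_force: [-0.0, -8.0, -1.5]
gripper_width: 0.217
```

{"fn": "move_arm", "kwargs": {
  "rows": [
    {"tx": 0,"ty": -0.002,"tz": 0,"ax": 0,"ay": 0,"az": 0.2,"jaw": 255}
  ]
}}

```text
time: 21.2
tool_pos: [0.5186, -0.0576, 0.0902]
tool_rot: [0.004, 0.992, -0.126, 0.003]
contact_force: [-1.2, -8.7, -0.7]
gripper_width: 0.217
```

Run:
```python
from h import *
import pickle
lv()
f=manip.grab_frame('top'); pickle.dump(f,open('t21.pkl','wb')); a2=f['color'][:,:,::-1].copy()
a0=cv2.imread('pics/top0.png'); a1=pickle.load(open('t18.pkl','rb'))['color'][:,:,::-1].copy()
for b in [(346,170,356,186),(339,168,354,182)]:
  print(headshift(a1,a2,b))
cv2.imwrite('pics/t21.png',cv2.resize(cv2.convertScaleAbs(a2[140:250,280:440],alpha=1.5),None,fx=5,fy=5,interpolation=cv2.INTER_CUBIC))
```

```text
t 21.2 r 0.1630 ang 0.1384 (mm 23.1) z 0.0902 th -14.53 Ft [1.  8.7 0.7] tilt [ 0.3 -0.5] w 0.217
(-3.875, -0.625, 0.8967893123626709)
(-3.625, -0.625, 0.8463890552520752)
```

View pics/t21.png

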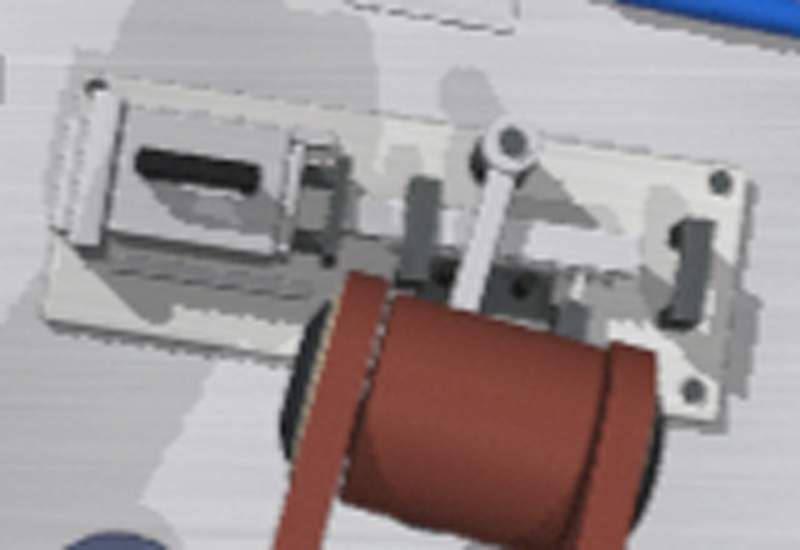

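{"fn": "move_arm", "kwargs": {
  "rows": [
    {"tx": 0,"ty": 0.004,"tz": 0,"ax": 0.2,"ay": 0,"az": -1.2,"jaw": 255},
    {"tx": 0,"ty": 0.004,"tz": 0,"ax": 0.2,"ay": 0,"az": -1.2,"jaw": 255},
    {"tx": 0,"ty": 0.004,"tz": 0,"ax": 0,"ay": 0,"az": -1.2,"jaw": 255},
    {"tx": 0,"ty": 0.004,"tz": 0,"ax": 0,"ay": 0,"az": -1.2,"jaw": 255},
    {"tx": 0,"ty": 0.004,"tz": 0,"ax": 0,"ay": 0,"az": -1.3,"jaw": 255},
    {"tx": 0,"ty": 0.004,"tz": 0,"ax": 0,"ay": 0,"az": -1.3,"jaw": 255},
    {"tx": 0,"ty": 0.004,"tz": 0,"ax": 0,"ay": 0,"az": -1.3,"jaw": 255},
    {"tx": 0,"ty": 0.004,"tz": 0,"ax": 0,"ay": 0,"az": -1.3,"jaw": 255},
    {"tx": 0,"ty": 0.004,"tz": 0,"ax": 0,"ay": 0,"az": -1.3,"jaw": 255}
  ]
}}

```text
time: 22.15
tool_pos: [0.5131, -0.0906, 0.0902]
tool_rot: [-0.003, 1.0, -0.024, 0.004]
contact_force: [1.2, -0.4, -1.6]
gripper_width: 0.22
```

{"fn": "move_arm", "kwargs": {
  "rows": [
    {"tx": 0,"ty": 0.003,"tz": 0,"ax": 0,"ay": 0,"az": -1,"jaw": 255}
  ]
}}

```text
time: 22.25
tool_pos: [0.5129, -0.0937, 0.0902]
tool_rot: [-0.003, 1.0, -0.014, 0.004]
contact_force: [1.5, 1.3, -1.1]
gripper_width: 0.218
```

```bash
python3 -c "
from h import *
lv()"
```

```text
t 22.25 r 0.1629 ang -0.0865 (mm -14.4) z 0.0902 th -1.65 Ft [ 1.4 -1.3  1.1] tilt [0.4 0.3] w 0.218
```

{"fn": "move_arm", "kwargs": {
  "rows": [
    {"tx": 0,"ty": 0.003,"tz": 0,"ax": -0.3,"ay": 0,"az": -0.7,"jaw": 255}
  ]
}}

```text
time: 22.35
tool_pos: [0.5127, -0.0965, 0.0901]
tool_rot: [-0.001, 1.0, -0.008, 0.004]
contact_force: [0.5, 2.6, -0.1]
gripper_width: 0.221
```

{"fn": "move_arm", "kwargs": {
  "rows": [
    {"tx": 0,"ty": 0.002,"tz": 0,"ax": 0,"ay": 0,"az": -0.4,"jaw": 255}
  ]
}}

```text
time: 22.45
tool_pos: [0.5127, -0.098, 0.0901]
tool_rot: [-0.001, 1.0, -0.004, 0.004]
contact_force: [0.7, 3.3, -0.8]
gripper_width: 0.22
```

{"fn": "move_arm", "kwargs": {
  "rows": [
    {"tx": 0,"ty": 0.002,"tz": 0,"ax": 0,"ay": 0,"az": -0.2,"jaw": 255}
  ]
}}

```text
time: 22.55
tool_pos: [0.5126, -0.0991, 0.0901]
tool_rot: [-0.002, 1.0, -0.002, 0.003]
contact_force: [0.8, 6.0, 0.3]
gripper_width: 0.217
```

{"fn": "move_arm", "kwargs": {
  "rows": [
    {"tx": 0,"ty": 0.002,"tz": 0,"ax": -0.2,"ay": 0,"az": -0.2,"jaw": 255}
  ]
}}

```text
time: 22.65
tool_pos: [0.5126, -0.0999, 0.09]
tool_rot: [-0.002, 1.0, 0.0, 0.003]
contact_force: [1.2, 7.8, 1.5]
gripper_width: 0.217
```

{"fn": "move_arm", "kwargs": {
  "rows": [
    {"tx": 0,"ty": 0.0025,"tz": 0,"ax": -0.2,"ay": 0,"az": -0.2,"jaw": 255}
  ]
}}

```text
time: 22.75
tool_pos: [0.5126, -0.1007, 0.09]
tool_rot: [-0.002, 1.0, 0.002, 0.003]
contact_force: [0.5, 9.4, 1.3]
gripper_width: 0.215
```

{"fn": "move_arm", "kwargs": {
  "rows": [
    {"tx": 0,"ty": -0.004,"tz": 0,"ax": 0,"ay": 0,"az": 1.2,"jaw": 255},
    {"tx": 0,"ty": -0.004,"tz": 0,"ax": 0,"ay": 0,"az": 1.3,"jaw": 255},
    {"tx": 0,"ty": -0.004,"tz": 0,"ax": 0,"ay": 0,"az": 1.3,"jaw": 255},
    {"tx": 0,"ty": -0.004,"tz": 0,"ax": 0,"ay": 0,"az": 1.3,"jaw": 255}
  ]
}}

```text
time: 23.15
tool_pos: [0.5134, -0.0868, 0.0902]
tool_rot: [0.001, 0.999, -0.043, 0.004]
contact_force: [1.1, -2.6, -1.3]
gripper_width: 0.222
```

{"fn": "move_arm", "kwargs": {
  "rows": [
    {"tx": 0,"ty": -0.004,"tz": 0,"ax": 0,"ay": 0,"az": 1.3,"jaw": 255},
    {"tx": 0,"ty": -0.004,"tz": 0,"ax": 0,"ay": 0,"az": 1.3,"jaw": 255},
    {"tx": 0,"ty": -0.004,"tz": 0,"ax": 0,"ay": 0,"az": 1.3,"jaw": 255}
  ]
}}

```text
time: 23.45
tool_pos: [0.5145, -0.0776, 0.0902]
tool_rot: [0.005, 0.997, -0.077, 0.004]
contact_force: [0.8, -6.3, -2.0]
gripper_width: 0.216
```

```bash
python3 -c "
from h import *
lv()"
```

```text
t 23.45 r 0.1629 ang 0.0133 (mm 2.2) z 0.0902 th -8.83 Ft [1.8 6.1 2.1] tilt [ 0.4 -0.6] w 0.216
```

{"fn": "move_arm", "kwargs": {
  "rows": [
    {"tx": 0,"ty": -0.004,"tz": 0,"ax": 0.5,"ay": 0,"az": 1,"jaw": 255},
    {"tx": 0,"ty": -0.004,"tz": 0,"ax": 0.1,"ay": 0,"az": 1,"jaw": 255}
  ]
}}

```text
time: 23.65
tool_pos: [0.5152, -0.0729, 0.0901]
tool_rot: [0.004, 0.996, -0.093, 0.004]
contact_force: [-0.6, -7.2, -0.4]
gripper_width: 0.216
```

{"fn": "move_arm", "kwargs": {
  "rows": [
    {"tx": 0,"ty": -0.004,"tz": 0,"ax": 0.1,"ay": 0,"az": 1,"jaw": 255},
    {"tx": 0,"ty": -0.004,"tz": 0,"ax": 0.1,"ay": 0,"az": 0.8,"jaw": 255}
  ]
}}

```text
time: 23.85
tool_pos: [0.516, -0.0684, 0.0901]
tool_rot: [0.006, 0.994, -0.108, 0.003]
contact_force: [-0.8, -6.6, -0.1]
gripper_width: 0.218
```

```bash
python3 -c "
from h import *
lv()"
```

```text
t 23.85 r 0.1630 ang 0.0703 (mm 11.7) z 0.0901 th -12.41 Ft [0.6 6.6 0.2] tilt [ 0.3 -0.7] w 0.218
```

{"fn": "move_arm", "kwargs": {
  "rows": [
    {"tx": 0,"ty": -0.004,"tz": 0,"ax": 0.4,"ay": 0,"az": 0.7,"jaw": 255},
    {"tx": 0,"ty": -0.004,"tz": 0,"ax": 0.2,"ay": 0,"az": 0.7,"jaw": 255}
  ]
}}

```text
time: 24.05
tool_pos: [0.5169, -0.0643, 0.0901]
tool_rot: [0.005, 0.993, -0.119, 0.003]
contact_force: [-1.1, -7.2, -0.2]
gripper_width: 0.219
```

{"fn": "move_arm", "kwargs": {
  "rows": [
    {"tx": 0,"ty": -0.004,"tz": 0,"ax": 0.2,"ay": 0,"az": 0.7,"jaw": 255}
  ]
}}

```text
time: 24.15
tool_pos: [0.5174, -0.0624, 0.0901]
tool_rot: [0.006, 0.992, -0.125, 0.003]
contact_force: [-2.8, -7.5, -0.4]
gripper_width: 0.22
```

```bash
python3 -c "
from h import *
lv()"
```

```text
t 24.15 r 0.1629 ang 0.1081 (mm 18.1) z 0.0901 th -14.34 Ft [-0.8  8.   0.5] tilt [ 0.2 -0.7] w 0.22
```

{"fn": "move_arm", "kwargs": {
  "rows": [
    {"tx": 0,"ty": -0.004,"tz": 0,"ax": 0.3,"ay": 0,"az": 0.4,"jaw": 255}
  ]
}}

```text
time: 24.25
tool_pos: [0.5178, -0.0606, 0.0901]
tool_rot: [0.006, 0.992, -0.128, 0.003]
contact_force: [-1.9, -8.2, -0.0]
gripper_width: 0.22
```

{"fn": "move_arm", "kwargs": {
  "rows": [
    {"tx": 0,"ty": -0.004,"tz": 0,"ax": 0.3,"ay": 0,"az": 0.3,"jaw": 255}
  ]
}}

```text
time: 24.35
tool_pos: [0.5182, -0.0593, 0.0901]
tool_rot: [0.006, 0.991, -0.13, 0.002]
contact_force: [-3.4, -11.9, 0.2]
gripper_width: 0.218
```

```bash
python3 -c "
from h import *
lv()"
```

```text
t 24.35 r 0.1629 ang 0.1275 (mm 21.3) z 0.0901 th -14.96 Ft [-0.2 12.3 -0.1] tilt [ 0.2 -0.8] w 0.218
```

{"fn": "move_arm", "kwargs": {
  "rows": [
    {"tx": 0,"ty": -0.004,"tz": 0,"ax": 0.3,"ay": 0,"az": 0.2,"jaw": 255}
  ]
}}

```text
time: 24.45
tool_pos: [0.5184, -0.0586, 0.0901]
tool_rot: [0.007, 0.991, -0.132, 0.002]
contact_force: [-4.3, -12.7, 0.1]
gripper_width: 0.218
```

{"fn": "move_arm", "kwargs": {
  "rows": [
    {"tx": 0,"ty": -0.004,"tz": 0,"ax": 0.3,"ay": 0,"az": 0.2,"jaw": 255}
  ]
}}

```text
time: 24.55
tool_pos: [0.5185, -0.0581, 0.0901]
tool_rot: [0.009, 0.991, -0.133, 0.001]
contact_force: [-4.2, -13.9, 1.4]
gripper_width: 0.219
```

Run:
```python
from h import *
import pickle
lv()
f=manip.grab_frame('top'); pickle.dump(f,open('t24.pkl','wb')); a2=f['color'][:,:,::-1].copy()
a1=pickle.load(open('t21.pkl','rb'))['color'][:,:,::-1].copy()
for b in [(342,170,352,186),(336,168,350,182)]:
  print(headshift(a1,a2,b))
cv2.imwrite('pics/t24.png',cv2.resize(cv2.convertScaleAbs(a2[140:250,280:440],alpha=1.5),None,fx=5,fy=5,interpolation=cv2.INTER_CUBIC))
```

```text
t 24.55 r 0.1630 ang 0.1352 (mm 22.6) z 0.0901 th -15.28 Ft [-0.4 14.5 -1.2] tilt [ 0. -1.] w 0.219
(-2.75, -0.25, 0.8279051184654236)
(-1.25, -0.125, 0.77491694688797)
```

View pics/t24.png

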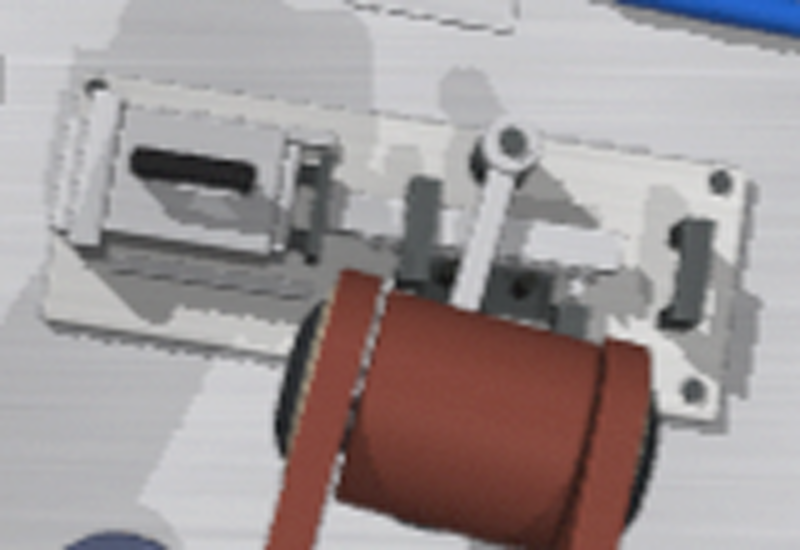

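Run:
```python
from h import *
import pickle
f=manip.grab_frame('wrist'); pickle.dump(f,open('w24.pkl','wb')); cv2.imwrite('pics/w24.png',cv2.convertScaleAbs(f['color'][:,:,::-1],alpha=1.5))
def ana(a):
    g=cv2.cvtColor(a,cv2.COLOR_BGR2GRAY).astype(float); g=cv2.GaussianBlur(g,(0,0),1)
    # base near edge: for columns 60..300, strongest vertical gradient
    gy=cv2.Sobel(g,cv2.CV_64F,0,1,ksize=3); gx=cv2.Sobel(g,cv2.CV_64F,1,0,ksize=3)
    out={}
    for nm,xs in(('R',range(450,520,4)),):
        pass
    rows=np.arange(150,235); 
    for nm,lo,hi,sgn in(('L',296,318,1),('Rr',324,346,-1)):
        pts=[]
        for r in rows:
            seg=sgn*gx[r,lo:hi]; k=int(np.argmax(seg))
            if 0<k<len(seg)-1:
                d=(seg[k-1]-seg[k+1])/(2*(seg[k-1]-2*seg[k]+seg[k+1])+1e-9); pts.append((r,lo+k+d))
        pts=np.array(pts); c=np.polyfit(pts[:,0],pts[:,1],1)
        res=pts[:,1]-np.polyval(c,pts[:,0]); m=abs(res)<1.5; c=np.polyfit(pts[m,0],pts[m,1],1); out[nm]=(c.round(4).tolist(),int(m.sum()))
    return out
for n in('w15','w16','w17','w24'): print(n,ana(cv2.imread(f'pics/{n}.png')))
```

```text
w15 {'L': ([0.1219, 284.1219], 39), 'Rr': ([-0.0251, 334.8783], 85)}
w16 {'L': ([0.0045, 309.8742], 85), 'Rr': ([-0.0357, 337.4424], 85)}
w17 {'L': ([-0.0156, 313.9423], 6), 'Rr': ([-0.0297, 336.4111], 85)}
w24 {'L': ([-0.0231, 315.7474], 4), 'Rr': ([-0.0128, 331.9038], 85)}
```

View pics/w24.png

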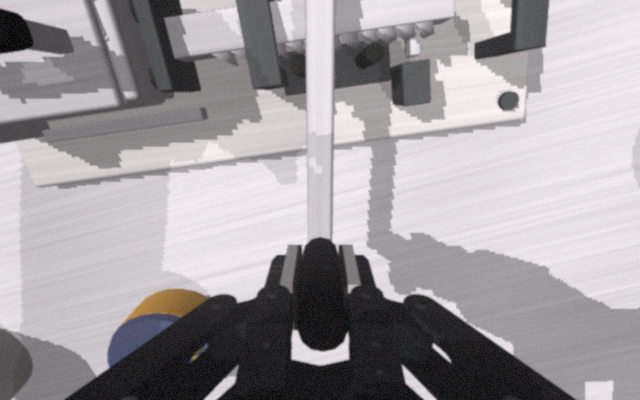

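Run:
```python
from h import *
import pickle
f=pickle.load(open('w24.pkl','rb')); p,R=tool()
Rct=np.array(f['R'])@R; tct=np.array(f['R'])@p+f['t']
def cam(pos,q):
    q=np.array(q,float); q/=np.linalg.norm(q); Rm=Ro.from_quat([q[1],q[2],q[3],q[0]]).as_matrix()
    Rw=Rct@Rm.T; return dict(intrinsics=f['intrinsics'],R=Rw,t=tct-Rw@np.array(pos))
cs={'home w16':(cam([.5126,-.1013,.0901],[-.003,1,.009,.002]),(-.0357,337.4424)),
'start w15':(cam([.5143,-.0783,.0902],[.001,.998,-.065,.002]),(-.0251,334.8783)),
'front w17':(cam([.5185,-.0583,.0902],[.001,.992,-.125,.003]),(-.0297,336.4111)),
'now':(f,(-.0128,331.9038))}
for n,(g,c) in cs.items():
    a=ray(g,(np.polyval(c,150),150),.068);b=ray(g,(np.polyval(c,234),234),.068);d=a-b
    print(n,'lever dir deg',np.degrees(np.arctan2(d[1],d[0])).round(2),'rad',np.arctan2(d[1],d[0]).round(4))
```

```text
home w16 lever dir deg -0.24 rad -0.0042
start w15 lever dir deg -8.18 rad -0.1427
front w17 lever dir deg -15.3 rad -0.2671
now lever dir deg -15.38 rad -0.2684
```

{"fn": "move_arm", "kwargs": {
  "rows": [
    {"tx": 0,"ty": -0.004,"tz": 0,"ax": 0.4,"ay": 0,"az": 0,"jaw": 255}
  ]
}}

```text
time: 24.75
tool_pos: [0.5186, -0.0578, 0.0901]
tool_rot: [0.009, 0.991, -0.133, 0.001]
contact_force: [-4.8, -15.1, 0.5]
gripper_width: 0.215
```

{"fn": "move_arm", "kwargs": {
  "rows": [
    {"tx": 0,"ty": -0.005,"tz": 0,"ax": 0.4,"ay": 0,"az": 0,"jaw": 255}
  ]
}}

```text
time: 24.85
tool_pos: [0.5188, -0.0571, 0.0901]
tool_rot: [0.01, 0.991, -0.133, 0.0]
contact_force: [-6.1, -15.7, 0.2]
gripper_width: 0.221
```

Run:
```python
from h import *
lv()
```

```text
t 24.85 r 0.1630 ang 0.1418 (mm 23.7) z 0.0901 th -15.26 Ft [-1.8 16.8  0.1] tilt [-0.1 -1.1] w 0.221
```

Run:
```python
from h import *
import pickle
f=manip.grab_frame('wrist'); a=cv2.convertScaleAbs(f['color'][:,:,::-1],alpha=1.5)
g=cv2.GaussianBlur(cv2.cvtColor(a,cv2.COLOR_BGR2GRAY).astype(float),(0,0),1); gx=cv2.Sobel(g,cv2.CV_64F,1,0,ksize=3)
pts=[]
for r in range(150,235):
    s=-gx[r,324:346];k=int(np.argmax(s)); 
    if 0<k<21: pts.append((r,324+k+(s[k-1]-s[k+1])/(2*(s[k-1]-2*s[k]+s[k+1]))))
pts=np.array(pts);c=np.polyfit(pts[:,0],pts[:,1],1)
A=ray(f,(np.polyval(c,150),150),.068);B=ray(f,(np.polyval(c,234),234),.068);d=A-B;print(np.arctan2(d[1],d[0]))
f=manip.grab_frame('top'); pickle.dump(f,open('t25.pkl','wb'));a2=f['color'][:,:,::-1].copy()
cv2.imwrite('pics/t25.png',cv2.resize(cv2.convertScaleAbs(a2[150:210,290:380],alpha=1.5),None,fx=8,fy=8,interpolation=cv2.INTER_CUBIC))
for n in('t21','t24','t25'):
    im=pickle.load(open(n+'.pkl','rb'))['color'].mean(2); print(n,im[178:182,334:358].mean(0).round().astype(int).tolist())
```

```text
-0.2726891911637155
t21 [94, 90, 84, 110, 113, 88, 82, 85, 86, 85, 85, 77, 58, 53, 56, 69, 80, 88, 106, 116, 119, 120, 120, 122]
t24 [92, 86, 110, 114, 93, 80, 86, 83, 71, 56, 54, 64, 77, 81, 81, 96, 116, 117, 118, 122, 120, 120, 120, 123]
t25 [92, 87, 110, 114, 92, 80, 85, 81, 66, 54, 55, 66, 79, 80, 85, 101, 116, 118, 119, 122, 120, 120, 122, 126]
```

View pics/t25.png

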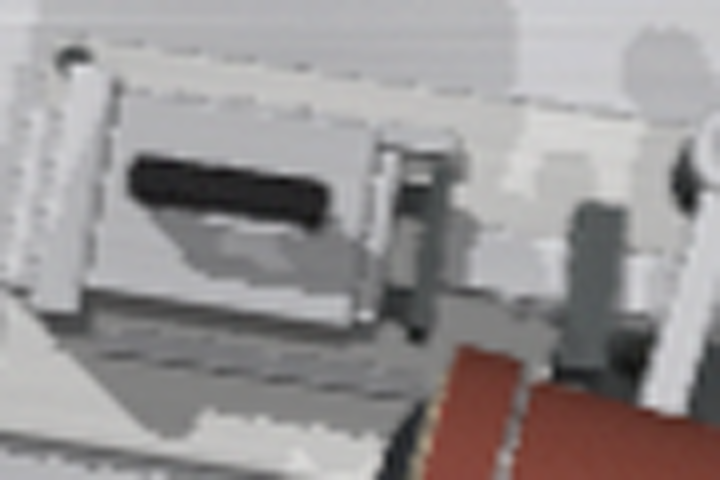

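{"fn": "move_arm", "kwargs": {
  "rows": [
    {"tx": 0,"ty": 0.002,"tz": 0,"ax": 0,"ay": 0,"az": 0,"jaw": 255},
    {"tx": 0,"ty": 0.002,"tz": 0,"ax": -0.5,"ay": 0,"az": 0,"jaw": 255}
  ]
}}

```text
time: 25.15
tool_pos: [0.5164, -0.0638, 0.0903]
tool_rot: [0.016, 0.991, -0.133, -0.002]
contact_force: [-4.3, -5.1, 3.9]
gripper_width: 0.216
```

Run:
```python
from h import *
import pickle
lv()
f=manip.grab_frame('top'); pickle.dump(f,open('t26.pkl','wb'))
for n in('t21','t25','t26'):
    im=pickle.load(open(n+'.pkl','rb'))['color'].mean(2); print(n,im[178:182,334:358].mean(0).round().astype(int).tolist())
```

```text
t 25.15 r 0.1636 ang 0.0983 (mm 16.4) z 0.0903 th -15.32 Ft [-2.8  6.2 -3.7] tilt [-0.4 -1.8] w 0.216
t21 [94, 90, 84, 110, 113, 88, 82, 85, 86, 85, 85, 77, 58, 53, 56, 69, 80, 88, 106, 116, 119, 120, 120, 122]
t25 [92, 87, 110, 114, 92, 80, 85, 81, 66, 54, 55, 66, 79, 80, 85, 101, 116, 118, 119, 122, 120, 120, 122, 126]
t26 [92, 87, 111, 114, 93, 80, 86, 86, 78, 58, 53, 55, 68, 81, 80, 95, 116, 118, 118, 122, 120, 120, 120, 120]
```

{"fn": "move_arm", "kwargs": {
  "rows": [
    {"tx": 0,"ty": 0.003,"tz": 0,"ax": 0.5,"ay": 0,"az": -0.6,"jaw": 255},
    {"tx": 0,"ty": 0.003,"tz": 0,"ax": 0.5,"ay": 0,"az": -0.6,"jaw": 255}
  ]
}}

```text
time: 25.4
tool_pos: [0.5151, -0.07, 0.0905]
tool_rot: [0.007, 0.992, -0.123, 0.0]
contact_force: [2.4, 2.5, -2.1]
gripper_width: 0.219
```

Run:
```python
from h import *
import pickle
lv(); plan(tool()[0],-14)
f=manip.grab_frame('top'); pickle.dump(f,open('t27.pkl','wb'))
for n in('t26','t27'):
    im=pickle.load(open(n+'.pkl','rb'))['color'].mean(2); print(n,im[178:182,334:358].mean(0).round().astype(int).tolist())
```

```text
t 25.4 r 0.1636 ang 0.0596 (mm 10.0) z 0.0905 th -14.17 Ft [ 1.7 -3.   2. ] tilt [-0.1 -0.8] w 0.219
pos [ 0.5151 -0.07    0.0905] shift [0. 0. 0.] rot [ 0.83 -0.11 -0.17]
t26 [92, 87, 111, 114, 93, 80, 86, 86, 78, 58, 53, 55, 68, 81, 80, 95, 116, 118, 118, 122, 120, 120, 120, 120]
t27 [92, 90, 113, 114, 92, 80, 86, 86, 79, 61, 53, 53, 66, 81, 80, 86, 103, 118, 118, 122, 120, 120, 120, 120]
```

{"fn": "move_arm", "kwargs": {
  "rows": [
    {"tx": 0,"ty": -0.001,"tz": 0,"ax": 0.5,"ay": 0,"az": 0,"jaw": 200},
    {"tx": 0,"ty": 0,"tz": 0,"ax": 0,"ay": 0,"az": 0,"jaw": 140},
    {"tx": 0,"ty": 0,"tz": 0,"ax": 0,"ay": 0,"az": 0,"jaw": 100},
    {"tx": 0,"ty": 0,"tz": 0,"ax": 0,"ay": 0,"az": 0,"jaw": 90},
    {"tx": 0,"ty": 0,"tz": 0,"ax": 0,"ay": 0,"az": 0,"jaw": 90}
  ]
}}

```text
time: 25.95
tool_pos: [0.5154, -0.07, 0.0912]
tool_rot: [0.004, 0.992, -0.123, 0.001]
contact_force: [0.3, -0.5, 0.3]
gripper_width: 0.648
```

Run:
```python
from h import *
lv()
f=manip.grab_frame('wrist'); cv2.imwrite('pics/w28.png',f['color'][:,:,::-1])
```

```text
t 25.95 r 0.1633 ang 0.0599 (mm 10.0) z 0.0912 th -14.10 Ft [ 0.4  0.4 -0.3] tilt [ 0.  -0.5] w 0.648
```

View pics/w28.png

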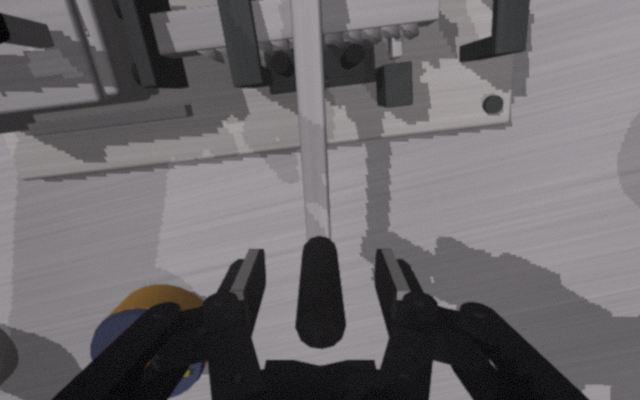

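Fingers are clear of the post (320,290). I'll raise the tool and back away for a clear view.

{"fn": "move_arm", "kwargs": {
  "rows": [
    {"tx": 0,"ty": 0,"tz": -0.015,"ax": 0,"ay": 0,"az": 0,"jaw": 90},
    {"tx": 0,"ty": 0,"tz": -0.03,"ax": 0,"ay": 0,"az": 0,"jaw": 90},
    {"tx": 0,"ty": 0,"tz": -0.03,"ax": 0,"ay": 0,"az": 0,"jaw": 90},
    {"tx": 0,"ty": 0,"tz": -0.04,"ax": 0,"ay": 0,"az": 0,"jaw": 90},
    {"tx": 0,"ty": 0,"tz": -0.03,"ax": 0,"ay": 0,"az": 0,"jaw": 90},
    {"tx": -0.03,"ty": 0.03,"tz": 0,"ax": 0,"ay": 0,"az": 0,"jaw": 90},
    {"tx": -0.03,"ty": 0.04,"tz": 0,"ax": 0,"ay": 0,"az": 0,"jaw": 90},
    {"tx": -0.02,"ty": 0.04,"tz": 0,"ax": 0,"ay": 0,"az": 0,"jaw": 90},
    {"tx": 0,"ty": 0.04,"tz": 0,"ax": 0,"ay": 0,"az": 0,"jaw": 90},
    {"tx": 0,"ty": 0.04,"tz": 0,"ax": 0,"ay": 0,"az": 0,"jaw": 90},
    {"tx": 0,"ty": 0,"tz": 0,"ax": 0,"ay": 0,"az": 0,"jaw": 90}
  ]
}}

```text
time: 27.1
tool_pos: [0.389, -0.2383, 0.2591]
tool_rot: [0.009, 0.993, -0.12, 0.008]
contact_force: [0.0, 0.1, -0.4]
gripper_width: 0.644
```

Run:
```python
from h import *
import pickle
st()
f=manip.grab_frame('top'); pickle.dump(f,open('t29.pkl','wb')); a2=f['color'][:,:,::-1].copy()
for n in('t27','t29'):
    im=pickle.load(open(n+'.pkl','rb'))['color'].mean(2); print(n,im[178:182,334:358].mean(0).round().astype(int).tolist())
cv2.imwrite('pics/t29.png',a2)
cv2.imwrite('pics/t29c.png',cv2.resize(cv2.convertScaleAbs(a2[150:240,290:400],alpha=1.5),None,fx=6,fy=6,interpolation=cv2.INTER_CUBIC))
f=manip.grab_frame('scene'); a=cv2.convertScaleAbs(f['color'][:,:,::-1],alpha=1.5); cv2.imwrite('pics/s29.png',cv2.resize(a[170:270,220:360],None,fx=5,fy=5,interpolation=cv2.INTER_CUBIC))
```

```text
t 27.1 [ 0.389  -0.2383  0.2591] theta -13.76 F [ 0.01  0.07 -0.36] w 0.644 Ftool [-0.01 -0.08  0.36]
t27 [92, 90, 113, 114, 92, 80, 86, 86, 79, 61, 53, 53, 66, 81, 80, 86, 103, 118, 118, 122, 120, 120, 120, 120]
t29 [102, 98, 122, 126, 100, 78, 83, 83, 77, 62, 57, 58, 69, 80, 78, 83, 101, 114, 115, 119, 117, 116, 116, 117]
```

View pics/t29.png

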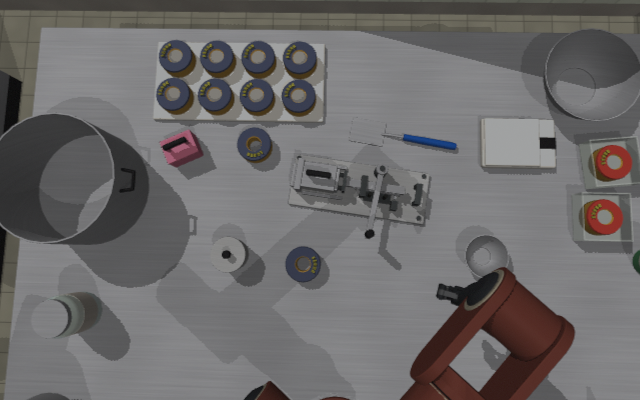

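View pics/t29c.png

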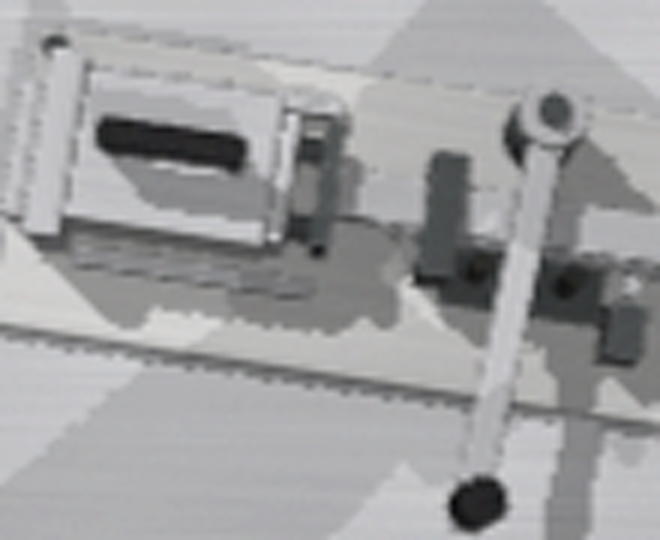

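View pics/s29.png

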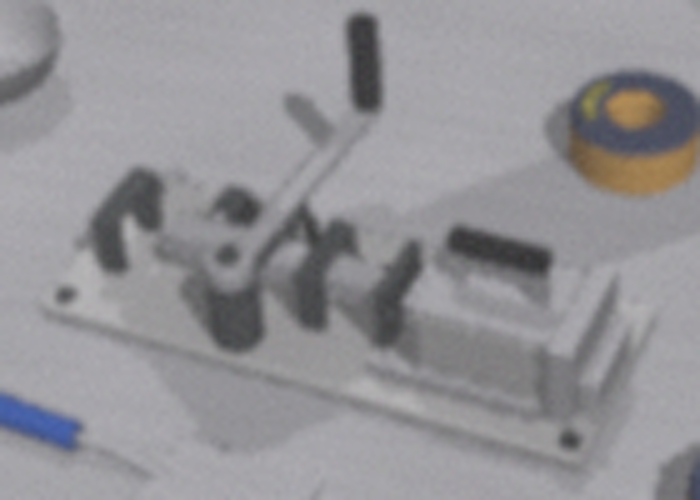

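Run:
```python
from h import *
print(manip.job_done()); st()
```

```text
the job is handed in; nothing more can be done
None
the job is handed in; nothing more can be done
```

The grey lidded mould is standing in the clamp's bay and held tight against the end stop. The lever is let go, and I handed the job in at about 27 s.

**What I did:** I set the mould down between the rails about 7 mm short of the end stop. I then worked the lever with three forward strokes, each from the home pin to the front pin. The top camera showed the jaw advancing about 4, 9.5 and 9 mm.

**Forces at the handle:**

| Point | Force |
|---|---|
| Home pin | up to about 9 N |
| Front pin, strokes 1 and 2 | about 8–9 N |
| Front pin, tightening stroke | about 17 N |

In the tightening stroke the load grew as described for tightness, and I stopped there.

**Last checks:**
- **Catch:** when I drew the lever back, the jaw settled about 2 mm. It then stayed put while the handle force reversed, so the catch is holding.
- **Tightness:** the plate is pressed back about 4.3 mm. That comes from a 1.7-pixel shift, uncertain by about 1 mm, so it is only just inside the 4–6 mm band.
- **Surroundings:** in the last top picture the other objects look unmoved, and the arm is clear with no contact force.

**What disagreed:** the tool travelled about 43 mm between pins instead of 38 mm, which I put down to give in the grip. I therefore judged stroke completion by the force at the pins, the lever's angle in the images and the jaw's movement. My first reading of the jaw, 33.5 mm, was only good to about 2 mm.

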